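# Make up two injector clamping kits

## Robot

A 6-joint arm with a two-finger parallel gripper is mounted at the origin on the work surface. World frame = base frame: x ahead of the robot, y to its left, z up, the work surface at z = 0. Lengths are in m, angles in rad, forces in N, time in s.
With the tool pointing down it reaches from about 0.275 to 0.825 m from the base axis. Payload 4.9 kg.
Tool frame: the origin (TCP) lies at the centre of the arm's flange, where the gripper is bolted on; the fingertips stand 173 mm ahead of it and the grasp point (between the pads) lies 155 mm ahead of it; z points along the fingers, x is the direction in which the jaws open and shut, and the axes are right-handed (so a half turn about z gives the same grasp; the last joint's range is limited). The gripper opens to 85 mm and grips with 20 to 120 N. Pads are 22 mm wide; open, the fingers measure 114 mm over their backs; the gripper's body (76 mm by 85 mm) begins 54 mm behind the grasp point. The pads swing forward as they close: fully open they stand 13 mm farther back than shut.
Start: joints at [-1.461, 0.326, -0.193, 1.052, 0, 1.437], TCP at [0.133, -0.534, 0.405] pointing down, gripper open.
Joint ranges: [-2.65, 2.65], [-0.97, 1.79], [-1.3, 1.35], [-1.93, 2.1], [-1.47, 1.37], [-3.14, 3.14]. Speed limits (rad/s): [2.57, 2.57, 3.14, 3.14, 3.14, 3.14].

## Interface

Orientations are given as a unit quaternion [w, x, y, z].
In Python, from station import env gives the robot as it stands. The module is installed in compiled form; this text tells all that it offers.
- The arm moves only by the shell command python3 -m pendant 'ROWS' [OPENING] [FORCE]. ROWS is JSON, a list of rows, each a list of 2 entries, a list of its own where there are three numbers: the shift along the world's x, y, z in m, then the turn, a rotation vector about the world's x, y, z in rad. A call has 1 to 20 rows; each row is the pose to reach, as a shift and turn from the pose commanded when the call began; what a row does not reach only later rows make up. A row lasts 1/12 s, in which the tool goes at most 41.7 mm and 7.16 degrees, less where a joint would pass 70% of its speed; a pose out of reach is approached as far as the arm can. A call with a gripper value outside its range is refused whole. OPENING is the opening, from -1 (shut) to 1 (fully open), set as the call begins (- or left out, the last holds). The fingers move at their own pace and stop on an object; FORCE is the grip in N (left out, the last holds). Time passes only in rows, so rows that repeat a pose let the fingers close. It gives the time, the measured TCP pose, the force and the opening at its end, in the units of the state.
- env.state(): the state, without advancing time (a new reading comes with each control period).
- env.read_camera(name): name is "scene" or "side" or "wrist"; returns the picture (420x560x3 uint8, red, green, blue); there is no depth.
- env.get_calibration(name): a dict with "fx", "fy", "cx", "cy" (pixels), "k1" (the pictures are not rectified: a ray, as slopes to the right and down, at radius r is drawn at 1 + k1 r^2 times it, then the intrinsics apply), "extrinsics" (4x4, takes a point from camera to world coordinates). Camera axes: x right, y up, looking along -z (the intrinsics and any distortion apply to the point x, -y, -z); pixel columns grow to the right and rows downward; lengths in m; the calibration is good to about 2 mm. A picture is of the moment at which its call begins: read the wrist's pose just before it. get_calibration takes no time and is no camera call; for the wrist camera it gives the pose at the moment of the call.
- env.sign_off(): hands the job in, once; it reports no verdict.
The state is a dict: "time_s": time; "qpos": joint angles; "joint_vel": joint speeds; "effort": joint torques, N m; "position": TCP position; "tool_rot": TCP orientation; "force": force on the tool from outside, world axes, zero at the start; "torque": the same for the moment, N m; "width": finger opening in m.
Only numpy, scipy, OpenCV 4.12 (cv2) and the standard library are available. Lean on these libraries where they do the work, as an engineer would, in place of code of your own. Each camera call takes 0.05 s, during which the arm holds its last target.

## Task

Make up the two injector kits from the stock on the bench. Into the tray with the slot block go the flat jaw plate, straightened up and fully home in the slot, and the tall brass coupling in the bay beside it; into the three-bay tray go the dark steel cap nut in the wide bay, and the short brass plug and the bright steel nozzle in the two narrow bays, one in each, either way round. Everything ends standing upright the way up it started, flat on its tray's floor, and the ring flange and the brass T-fitting are left alone.

Things in the scene. Friction and masses are not known exactly. Their poses are not given: they have to be found in the camera images.
- jaw_plate_center (a point): Flat aluminium jaw plate, 8 mm thick (x), 70 wide (y), 85 tall (z), 130 g; a notch takes 19 mm off its +y edge, 9 mm below to 17 above centre. Origin: its centre. At the start it stands in a low dark steel rack (fixed, 64 by 96 mm), leaning 0.35 rad, its top edge towards the robot; the rack holds its lowest 30 mm with 6 mm of play. It draws out along its z; pinch it across x at the top.
- tall_coupling_center (a point): Tall brass hose coupling, 80 mm tall: hexagonal foot 36 mm over corners and 20 mm high, then a knurled round sleeve 28 mm in diameter up to 62 mm, then an 18 mm nose; 200 g. Origin: on its axis, half-way up; z is its axis, pointing up at the start. It stands on the bench.
- short_plug_center (a point): Short brass plug, 54 mm tall: hexagonal foot 40 mm over corners and 14 mm high, then a knurled round body 28 mm in diameter up to 48 mm with a low domed top; 180 g. Origin: on its axis, half-way up; z is its axis, pointing up at the start. It stands on the bench.
- cap_nut_center (a point): Dark steel cap nut, 56 mm tall: plain round body 36 mm in diameter up to 40 mm, then a cone to 24 mm at the top with a dark hole; 220 g. Origin: on its axis, half-way up; z is its axis, pointing up at the start. It stands on the bench.
- nozzle_center (a point): Bright steel injector nozzle, 66 mm tall: round body 28 mm in diameter up to 44 mm, then 16 mm to 52 mm, then a thin needle tip; 150 g. Origin: on its axis, half-way up; z is its axis, pointing up at the start. It stands on the bench.
- slot_tray: Fixed tray, black rim, white floor, 84 (x) by 162 mm (y), rim 10 high, floor at 3, with an aluminium slot block and a bay. Origin: centre of underside. Block 40 by 96, 43 high, at y = -31; its slot, along y at x = 0, is 86 long, 12 wide, floor at 5, 45 degree chamfers in the top 8 mm. A plate fully home has its centre at height 47.5. Bay 76 by 56, centred at x = 0, y = +49 (all in mm).
- three_bay_tray: Fixed kit tray with black rims and white floor, 84 mm (x) by 184 mm (y), rim and partitions 10 mm high, 4 mm thick, floor 3 mm above the bench. Origin: centre of its underside. Three bays in a row along y, each 76 mm long in x and centred at x = 0: two narrow ones 52 mm wide centred at y = -62 mm and y = -6 mm, and a wide one 64 mm wide centred at y = +56 mm.
- flange_center (a point): Bystander: flat steel ring flange, 60 mm across, 14 mm thick, lying between the trays. Origin: its centre. Not part of any kit.
- tee_center (a point): Bystander: brass T-shaped pipe fitting lying at the robot's left, 64 by 45 mm, 22 mm high. Origin: middle of its long arm. Not part of any kit.
Things that resemble listed ones, but are neither listed nor needed, are in the scene too. Of the things that look like the part that bears jaw_plate_center, the middle-sized one is meant.

How it is judged:
By the outcome, as a careful person would: the job done as asked, in the order asked, and still so for the second after the job is handed in, with the robot touching nothing.
It also fails if it takes over 122 s, if anything falls off the work surface, if the arm or the gripper's body presses on something with over 40 N, if the wrist force passes 120 N, or if a joint passes its speed limit or range.

## Working session

There is one attempt and no reset: what is moved stays moved. The work goes in short steps, Python scripts to look and compute and a shell command to move; the robot and the scene stay as the last step left them, time stands still between calls to the robot, and variables do not carry over. Pictures are saved under pics/ and viewed, and the job is handed in when it is done.

```bash
mkdir -p pics
cat > h.py <<'E'
import numpy as np, cv2
from station import env
def snap(n,f):
    im=env.read_camera(n); cv2.imwrite('pics/'+f+'.png',im[:,:,::-1]); return im
def ray(cal,u,v):
    xd=(u-cal['cx'])/cal['fx']; yd=(v-cal['cy'])/cal['fy']
    x,y=xd,yd
    for _ in range(30):
        s=1+cal['k1']*(x*x+y*y); x,y=xd/s,yd/s
    T=np.array(cal['extrinsics']); d=T[:3,:3]@np.array([x,-y,-1]); return T[:3,3],d
def onz(cal,u,v,z):
    o,d=ray(cal,u,v); return o+d*(z-o[2])/d[2]
def proj(cal,p):
    T=np.array(cal['extrinsics']); c=T[:3,:3].T@(np.array(p)-T[:3,3])
    x,y=c[0]/-c[2],-c[1]/-c[2]; s=1+cal['k1']*(x*x+y*y)
    return np.array([cal['fx']*x*s+cal['cx'],cal['fy']*y*s+cal['cy']])
E
python3 - <<'E'
from h import *
import json
for n in ['scene','side','wrist']:
    c=env.get_calibration(n); print(n,{k:(np.round(v,4).tolist()) for k,v in c.items()})
    snap(n,n+'0')
s=env.state(); print(s)
E
```

```text
scene {'fx': 403.8737, 'fy': 403.8737, 'cx': 284.2511, 'cy': 211.7068, 'k1': -0.0385, 'extrinsics': [[-0.2017, -0.7179, 0.6663, 1.0797], [0.9794, -0.1454, 0.1399, 0.244], [-0.0036, 0.6808, 0.7324, 0.7559], [0.0, 0.0, 0.0, 1.0]]}
side {'fx': 432.7961, 'fy': 432.7961, 'cx': 287.0613, 'cy': 212.0178, 'k1': 0.001, 'extrinsics': [[-0.8102, 0.4074, -0.4214, -0.0001], [-0.586, -0.5442, 0.6004, 0.7678], [0.0153, 0.7334, 0.6797, 0.8252], [0.0, 0.0, 0.0, 1.0]]}
wrist {'fx': 374.0538, 'fy': 374.0538, 'cx': 282.3269, 'cy': 207.2005, 'k1': -0.0024, 'extrinsics': [[0.2411, 0.9367, 0.254, 0.1977], [-0.9705, 0.2331, 0.0616, -0.5163], [-0.0015, -0.2614, 0.9652, 0.374], [0.0, 0.0, 0.0, 1.0]]}
{'time_s': 0.15, 'qpos': array([-1.46116348e+00,  3.26816878e-01, -1.93341796e-01,  1.05201316e+00,
        2.66628603e-05,  1.43662732e+00]), 'joint_vel': array([ 6.39464900e-05, -2.29862194e-04,  2.25588295e-03, -7.50849021e-04,
        1.51285591e-03,  9.57390264e-04]), 'effort': array([ 1.28695425e-03, -4.43704498e+01,  2.62664849e+01,  1.04582866e-02,
       -8.89555122e-05,  1.16143511e-05]), 'position': array([ 0.13277479, -0.5335197 ,  0.40406271]), 'tool_rot': array([-5.01556775e-04,  7.87842999e-01, -6.15875748e-01, -4.70772656e-04]), 'force': array([ 0.06027834, -0.71838998,  0.37327125]), 'torque': array([-0.03086989, -0.01528597,  0.06737942]), 'width': 0.08552112311959871}
```

View pics/scene0.png

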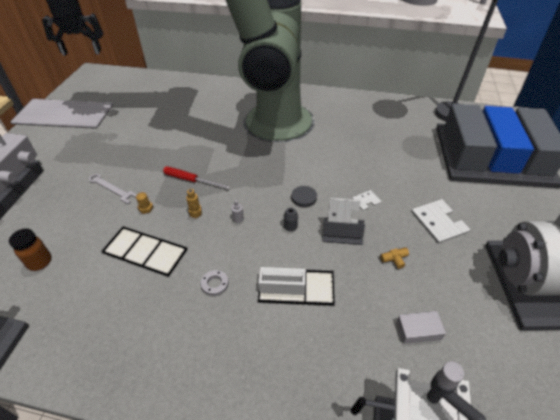

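View pics/side0.png

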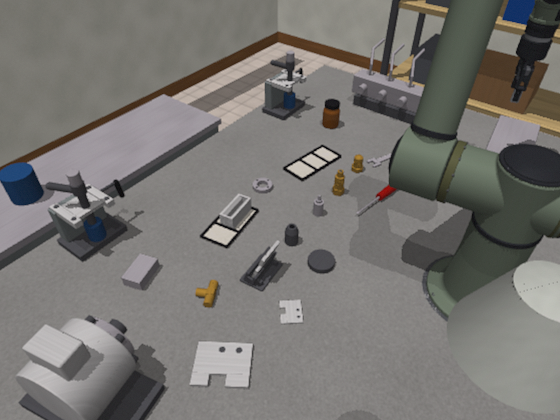

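View pics/wrist0.png

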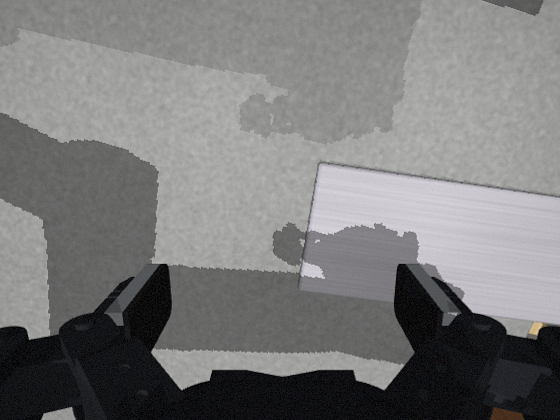

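Three plate-shaped things in the scene image: a small flat one at (367,200), a large flat one at (440,220) and the one in the rack at (343,215). The one in the rack is middle-sized and leaning, so it fits. I'll confirm this with a crop.

Run:
```python
from h import *
a=cv2.imread('pics/scene0.png'); b=cv2.imread('pics/side0.png')
cv2.imwrite('pics/cropA.png',cv2.resize(a[150:310,90:350],None,fx=3,fy=3,interpolation=cv2.INTER_CUBIC)[:600,:800])
cv2.imwrite('pics/cropB.png',cv2.resize(a[160:300,280:480],None,fx=4,fy=4,interpolation=cv2.INTER_CUBIC)[:600,:800])
cv2.imwrite('pics/cropC.png',cv2.resize(b[140:340,190:390],None,fx=3,fy=3,interpolation=cv2.INTER_CUBIC)[:600,:800])
```

```text
(no output)
```

View pics/cropA.png

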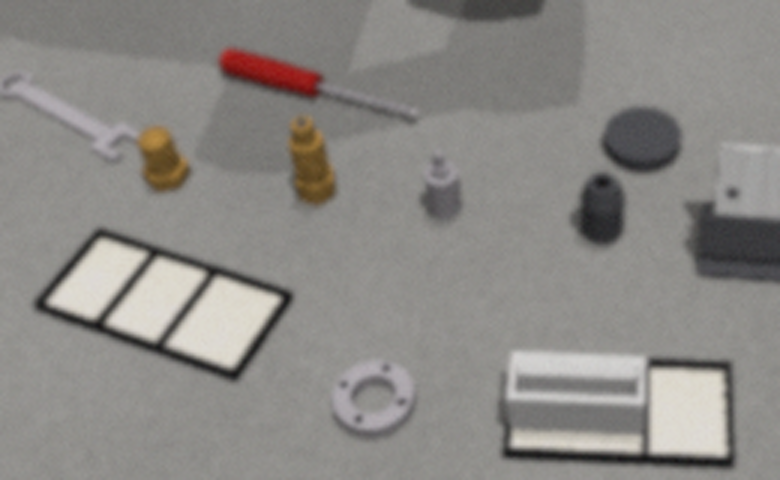

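View pics/cropB.png

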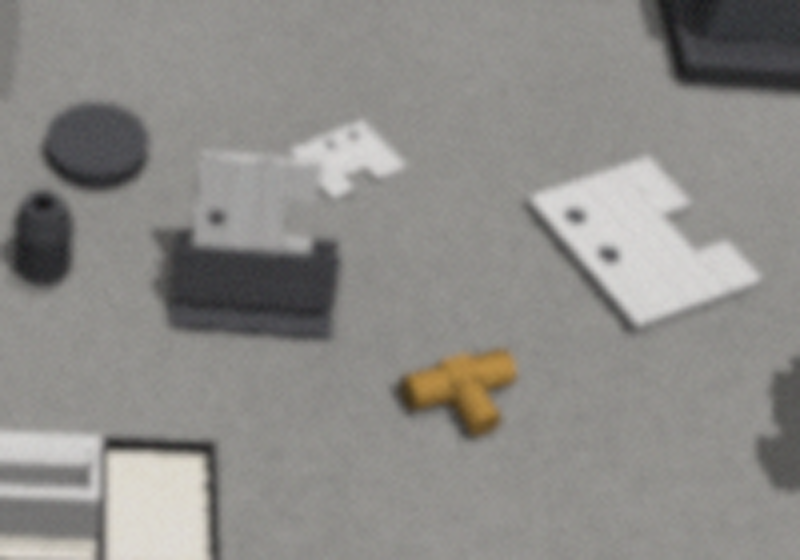

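View pics/cropC.png

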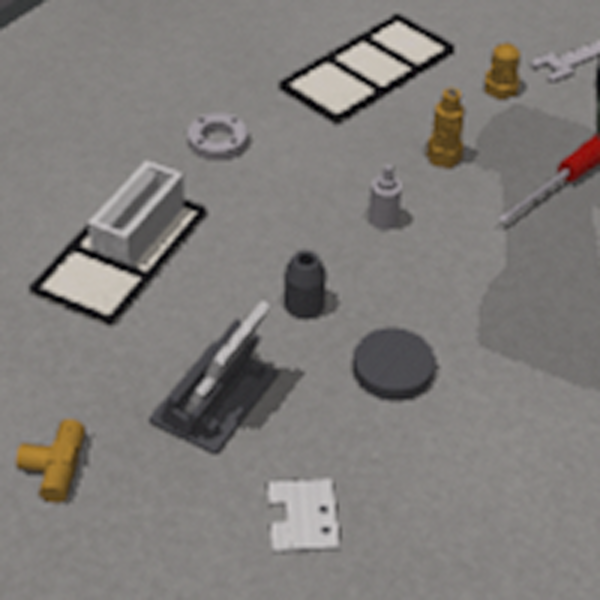

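The crop confirms it: the rack plate leans, top edge towards the robot, notch on +y. Next, rough positions of everything from the two fixed views.

Run:
```python
from h import *
S=env.get_calibration('scene'); D=env.get_calibration('side')
def A(x,y): return (90+x/3-.33,150+y/3-.33)
def B(x,y): return (280+x/4-.37,160+y/4-.37)
def C(x,y): return (190+x/3-.33,140+y/3-.33)
# (scene px, side px, height)
def r(n,p,q,z):
    print(n,z, np.round(onz(S,*p,z),3)[:2] if p else '', np.round(onz(D,*q,z),3)[:2] if q else '')
r('coupling top',A(302,121),C(452,93),.08)
r('plug top',A(156,131),C(507,48),.054)
r('nozzle tip',A(438,157),C(390,170),.066)
r('cap top',A(602,181),C(306,258),.056)
r('flange',A(373,396),C(218,133),.007)
r('tee',B(460,378),C(63,460),.011)
r('tb c1 (-x? )',A(99,232),C(454,47),.01)
r('tb c2',A(38,304),C(397,16),.01)
r('tb c3',A(237,378),C(281,85),.01)
r('tb c4',A(293,294),C(336,121),.01)
r('slot farleft',A(503,456),None,.01)
r('slot farright',A(733,462),C(35,290),.01)
r('slot nearright',A(733,363),C(112,319),.01)
r('slot nearleft',None,C(205,209),.01)
r('blk top nl',A(512,352),C(183,175),.043)
r('blk top nr',A(649,356),C(131,241),.043)
r('plate top l',B(202,153),C(263,306),.09)
r('plate top r',B(312,160),None,.09)
r('rack base fl',B(170,325),None,.003)
r('rack base fr',B(331,335),None,.003)
print(env.state()['tool_rot'])
```

```text
coupling top 0.08 [ 0.44  -0.122] [ 0.442 -0.121]
plug top 0.054 [ 0.45  -0.251] [ 0.451 -0.251]
nozzle tip 0.066 [ 0.444 -0.008] [ 0.437 -0.006]
cap top 0.056 [0.435 0.123] [0.438 0.122]
flange 0.007 [ 0.633 -0.007] [ 0.639 -0.01 ]
tee 0.011 [0.482 0.377] [0.485 0.375]
tb c1 (-x? ) 0.01 [ 0.53  -0.277] [ 0.524 -0.276]
tb c2 0.01 [ 0.608 -0.289] [ 0.605 -0.289]
tb c3 0.01 [ 0.641 -0.11 ] [ 0.633 -0.109]
tb c4 0.01 [ 0.558 -0.097] [ 0.553 -0.094]
slot farleft 0.01 [0.664 0.098] 
slot farright 0.01 [0.637 0.256] [0.63  0.257]
slot nearright 0.01 [0.554 0.246] [0.553 0.243]
slot nearleft 0.01  [0.577 0.087]
blk top nl 0.043 [0.6  0.09] [0.598 0.091]
blk top nr 0.043 [0.583 0.187] [0.579 0.185]
plate top l 0.09 [0.41  0.213] [0.414 0.214]
plate top r 0.09 [0.403 0.276] 
rack base fl 0.003 [0.47  0.208] 
rack base fr 0.003 [0.458 0.303] 
[-5.01556775e-04  7.87842999e-01 -6.15875748e-01 -4.70772656e-04]
```

Both views agree to a few mm. Next I'll move the wrist camera above the rack and slot tray, with the jaws turned across the plate.

```bash
python3 -m pendant '[[[0.03,0.06,0.015],[0,0,0.1]],[[0.36,0.65,0.015],[0,0,1.45]],[[0.36,0.65,0.015],[0,0,1.45]],[[0.36,0.65,0.015],[0,0,1.45]],[[0.36,0.65,0.015],[0,0,1.45]],[[0.36,0.65,0.015],[0,0,1.45]],[[0.36,0.65,0.015],[0,0,1.45]],[[0.36,0.65,0.015],[0,0,1.45]],[[0.36,0.65,0.015],[0,0,1.45]],[[0.36,0.65,0.015],[0,0,1.45]],[[0.36,0.65,0.015],[0,0,1.45]],[[0.36,0.65,0.015],[0,0,1.45]],[[0.36,0.65,0.015],[0,0,1.45]],[[0.36,0.65,0.015],[0,0,1.45]],[[0.36,0.65,0.015],[0,0,1.45]],[[0.36,0.65,0.015],[0,0,1.45]],[[0.36,0.65,0.015],[0,0,1.45]],[[0.36,0.65,0.015],[0,0,1.45]],[[0.36,0.65,0.015],[0,0,1.45]],[[0.36,0.65,0.015],[0,0,1.45]]]'
python3 -m pendant '[[[0,0,0],[0,0,0]],[[0,0,0],[0,0,0]],[[0,0,0],[0,0,0]]]'
python3 - <<'E'
from h import *
print(env.state()['qpos'].round(3)); c=env.get_calibration('wrist'); np.savez('w1.npz',**c); snap('wrist','w1')
E
```

```text
time_s: 1.82
position: [0.4931, 0.1179, 0.419]
tool_rot: [0.0, 0.998, 0.063, -0.001]
force: [0.1, -0.3, -0.2]
width: 0.0853
time_s: 2.07
position: [0.4923, 0.1152, 0.4197]
tool_rot: [0.0, 0.998, 0.061, -0.0]
force: [-0.2, -0.7, -0.1]
width: 0.0855
[ 0.084  0.234 -0.279  1.058 -0.     1.533]
```

View pics/w1.png

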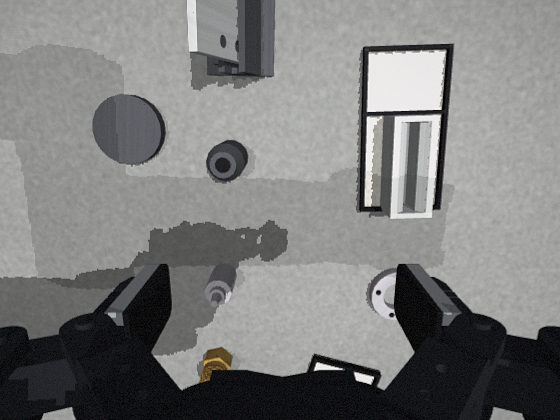

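The view shows the slot tray at (405,130), cap nut (226,162) and nozzle (218,290). The plate at (230,30) is cut off at the top, so I'll shift towards +y.

```bash
python3 -m pendant '[[[-0.03,0.04,0],[0,0,0]],[[-0.05,0.08,0],[0,0,0]],[[-0.05,0.10,0],[0,0,0]],[[-0.05,0.10,0],[0,0,0]],[[-0.05,0.10,0],[0,0,0]],[[-0.05,0.10,0],[0,0,0]]]' -0.2
python3 - <<'E'
from h import *
c=env.get_calibration('wrist'); np.savez('w2.npz',**c); im=snap('wrist','w2')
a=im[:,:,::-1]
cv2.imwrite('pics/w2a.png',cv2.resize(a[0:200,180:380],None,fx=3,fy=3,interpolation=cv2.INTER_CUBIC))
cv2.imwrite('pics/w2b.png',cv2.resize(a[80:280,360:540],None,fx=3,fy=3,interpolation=cv2.INTER_CUBIC))
E
```

```text
time_s: 2.62
position: [0.4428, 0.2156, 0.4199]
tool_rot: [0.0, 0.998, 0.061, 0.0]
force: [1.1, 0.7, -0.3]
width: 0.034
```

View pics/w2.png

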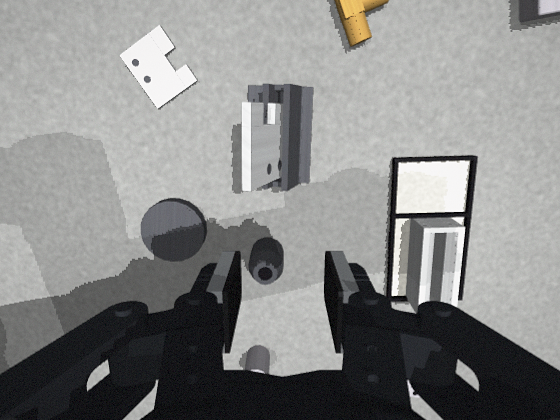

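View pics/w2a.png

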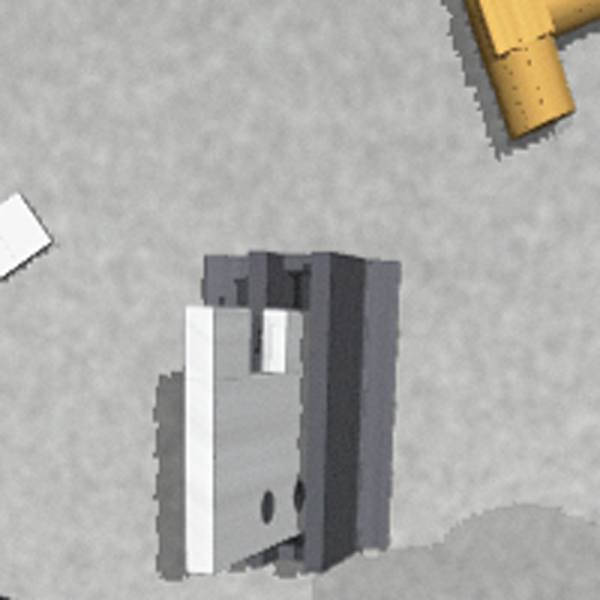

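View pics/w2b.png

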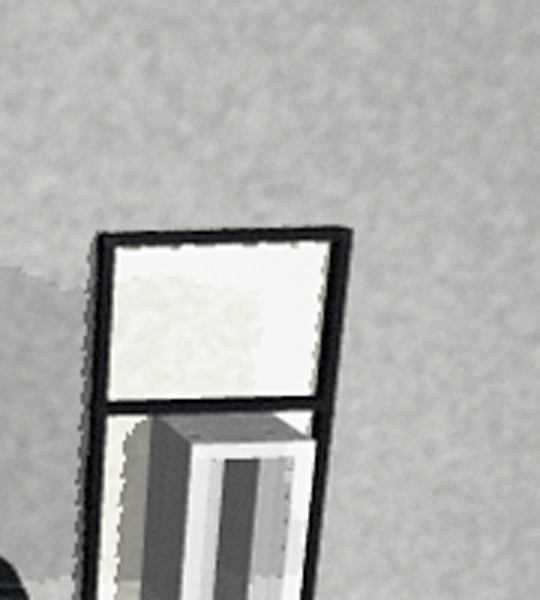

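The plate's top edge runs from crop (186–213, 307) to (186–215, 573), with the notch at the +y end. Next I'll enlarge the slot from the w1 picture.

Run:
```python
from h import *
a=cv2.imread('pics/w1.png')
cv2.imwrite('pics/w1b.png',cv2.resize(a[30:230,340:480],None,fx=3,fy=3,interpolation=cv2.INTER_CUBIC))
W=dict(np.load('w2.npz')); S=env.get_calibration('scene'); D=env.get_calibration('side')
def P(x,y): return (180+x/3-.33,y/3-.33)
from scipy.optimize import brentq
pts=[P(186,307),P(213,307),P(186,574),P(215,572)]
for z in (.075,.08,.085,.09,.095):
    q=[onz(W,*p,z) for p in pts]
    m1=(q[0]+q[1])/2;m2=(q[2]+q[3])/2
    print(z,'len',np.linalg.norm(m1-m2).round(4),'mid',((m1+m2)/2).round(4),'yaw',np.arctan2(-(m1-m2)[0],(m1-m2)[1]).round(3),'ends',m1.round(3),m2.round(3), 'sceneproj',proj(S,m1).round(1),proj(S,m2).round(1),'side',proj(D,m2).round(1))
```

```text
0.075 len 0.0736 mid [0.4099 0.2451 0.075 ] yaw 0.101 ends [0.406 0.282 0.075] [0.414 0.208 0.075] sceneproj [359.2 205.5] [327.7 203.3] side [279.1 244.8]
0.08 len 0.0724 mid [0.4103 0.2457 0.08  ] yaw 0.101 ends [0.407 0.282 0.08 ] [0.414 0.21  0.08 ] sceneproj [359.5 204.2] [328.3 202. ] side [278.7 243.6]
0.085 len 0.0712 mid [0.4107 0.2463 0.085 ] yaw 0.101 ends [0.407 0.282 0.085] [0.414 0.211 0.085] sceneproj [359.8 202.8] [329.  200.7] side [278.2 242.3]
0.09 len 0.0701 mid [0.4112 0.2468 0.09  ] yaw 0.101 ends [0.408 0.282 0.09 ] [0.415 0.212 0.09 ] sceneproj [360.1 201.5] [329.6 199.3] side [277.8 241.1]
0.095 len 0.0689 mid [0.4116 0.2474 0.095 ] yaw 0.101 ends [0.408 0.282 0.095] [0.415 0.213 0.095] sceneproj [360.3 200.1] [330.3 198. ] side [277.4 239.8]
```

View pics/w1b.png

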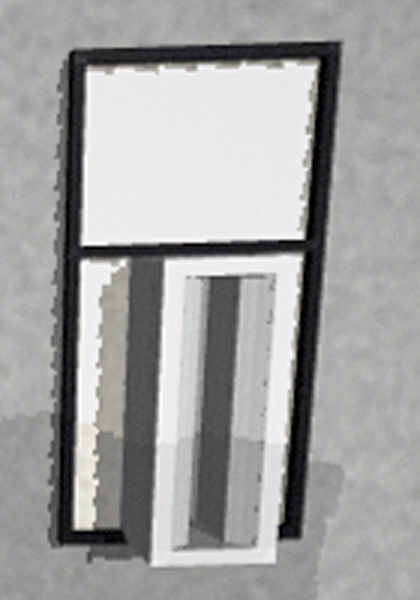

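```bash
cat >> h.py <<'E'
from scipy.spatial.transform import Rotation as Ro
def cur():
    s=env.state(); q=s['tool_rot']; return np.array(s['position']),Ro.from_quat([q[1],q[2],q[3],q[0]])
def toolR(yaw,tilt=0,axis_yaw=None):
    # jaw x-axis at yaw, tool down, then leaned by tilt about yawed -y
    R=Ro.from_matrix(np.array([[np.cos(yaw),np.sin(yaw),0],[np.sin(yaw),-np.cos(yaw),0],[0,0,-1]]))
    a=-np.array([-np.sin(yaw),np.cos(yaw),0]); return Ro.from_rotvec(a*tilt)*R
def delta(p,R):
    c,Rc=cur(); print('shift',(np.array(p)-c).round(4).tolist(),'turn',(R*Rc.inv()).as_rotvec().round(4).tolist())
E
python3 - <<'E'
from h import *
W=dict(np.load('w1.npz'))
def P(x,y): return (340+x/3-.33,30+y/3-.33)
q=[onz(W,*P(*p),.043) for p in [(165,260),(302,253),(277,563),(152,565)]]
for a in q: print(a.round(4))
print('w',np.linalg.norm(q[0]-q[1]),np.linalg.norm(q[2]-q[3]),'l',np.linalg.norm(q[0]-q[3]),np.linalg.norm(q[1]-q[2]))
d=(q[0]+q[1]-q[2]-q[3]); print('c',(sum(q)/4).round(4),'yaw',np.arctan2(-d[0],d[1]))
q=[onz(W,*P(*p),.010) for p in [(72,52),(340,43),(300,539),(58,543)]]
print('tray'); 
for a in q: print(a.round(4))
print('w',np.linalg.norm(q[0]-q[1]),np.linalg.norm(q[2]-q[3]),'l',np.linalg.norm(q[0]-q[3]),np.linalg.norm(q[1]-q[2]))
d=(q[0]+q[1]-q[2]-q[3]); c=sum(q)/4; y=np.arctan2(-d[0],d[1]); print('c',c.round(4),'yaw',y)
print('block centre from tray',c+Ro.from_euler('z',y).apply([0,-.031,0]),'bay',c+Ro.from_euler('z',y).apply([0,.049,0]))
# slot edges at chamfer bottom z=.035
for z,l in ((.035,[(205,278),(240,278),(228,545),(192,545)]),(.043,[(186,278),(275,278),(254,548),(174,548)])):
    q=[onz(W,*P(*p),z) for p in l]; print('slot',z,[a.round(4)[:2] for a in q],(sum(q)/4).round(4))
t=np.array([.4113,.2470,.091]); R=toolR(.101,.35); pz=-R.apply([0,0,1]); print(pz)
delta(t+pz*.21,R); delta(t+pz*.14,R)
E
```

```text
[0.5865 0.1851 0.043 ]
[0.6269 0.1921 0.043 ]
[0.6412 0.0961 0.043 ]
[0.6013 0.0906 0.043 ]
w 0.040975768019168655 0.040250271667553066 l 0.09567944339673483 0.0970290036755597
c [0.614 0.141 0.043] yaw 0.15145480174715642
tray
[0.5546 0.2444 0.01  ]
[0.6375 0.2572 0.01  ]
[0.662  0.0976 0.01  ]
[0.578  0.0859 0.01  ]
w 0.08395165598236745 0.08487384156363596 l 0.16026936560636343 0.16146589119819998
c [0.608  0.1713 0.01  ] yaw 0.14956744629042912
block centre from tray [0.61265115 0.14061099 0.01      ] bay [0.60073031 0.21971784 0.01      ]
slot 0.035 [array([0.6022, 0.1814]), array([0.6129, 0.1827]), array([0.6274, 0.0983]), array([0.6157, 0.0968])] [0.6145 0.1398 0.035 ]
slot 0.043 [array([0.5939, 0.1807]), array([0.6205, 0.184 ]), array([0.6327, 0.1002]), array([0.6072, 0.0971])] [0.6136 0.1405 0.043 ]
[-0.34115034 -0.03457383  0.93937271]
shift [-0.1034, 0.0245, -0.1315] turn [0.0392, -0.3476, -0.0201]
shift [-0.0795, 0.0269, -0.1973] turn [0.0392, -0.3476, -0.0201]
```

```bash
python3 -m pendant '[[[-0.026,0.006,-0.033],[0.01,-0.087,-0.005]],[[-0.052,0.012,-0.066],[0.02,-0.174,-0.01]],[[-0.078,0.018,-0.099],[0.029,-0.261,-0.015]],[[-0.1034,0.0245,-0.1315],[0.039,-0.348,-0.02]],[[-0.1034,0.0245,-0.1315],[0.039,-0.348,-0.02]],[[-0.1034,0.0245,-0.1315],[0.039,-0.348,-0.02]],[[-0.1034,0.0245,-0.1315],[0.039,-0.348,-0.02]]]' 0
python3 - <<'E'
from h import *
c=env.get_calibration('wrist'); np.savez('w3.npz',**c); im=snap('wrist','w3')
t=np.array([.4113,.2470,.091]); R=toolR(.101,.35); pz=-R.apply([0,0,1])
delta(t+pz*.14,R); print(proj(c,t))
E
```

```text
time_s: 3.25
position: [0.3396, 0.2401, 0.2883]
tool_rot: [-0.008, 0.984, 0.05, 0.173]
force: [-0.1, 0.2, 1.1]
width: 0.0427
shift [0.0224, 0.0015, -0.0668] turn [-0.0001, 0.0018, -0.0]
[280.25843233 242.34278378]
```

View pics/w3.png

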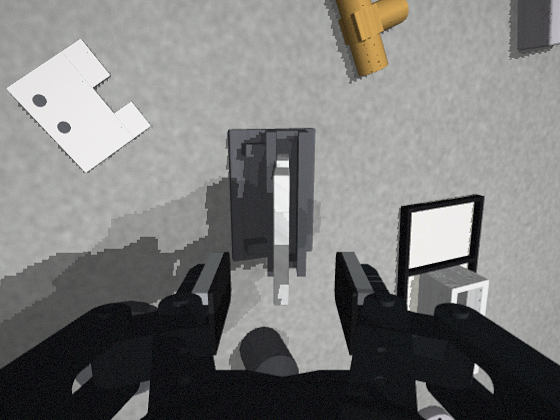

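Edge-on, the plate stands at columns 273–290, between the fingers at 222 and 345, and its lean matches. Descending to grasp.

```bash
python3 -m pendant '[[[0.008,0.0005,-0.022],[0,0,0]],[[0.016,0.001,-0.044],[0,0,0]],[[0.0228,0.0017,-0.067],[0,0,0]],[[0.0228,0.0017,-0.067],[0,0,0]],[[0.0228,0.0017,-0.067],[0,0,0]]]' && python3 -m pendant '[[[0,0,0],[0,0,0]],[[0,0,0],[0,0,0]],[[0,0,0],[0,0,0]],[[0,0,0],[0,0,0]],[[0,0,0],[0,0,0]],[[0,0,0],[0,0,0]]]' -1 40
python3 - <<'E'
from h import *
snap('wrist','w4'); s=env.state(); print(s['force'],s['torque'])
E
```

```text
time_s: 3.72
position: [0.364, 0.2422, 0.2214]
tool_rot: [-0.008, 0.984, 0.05, 0.174]
force: [-0.2, 0.1, 0.3]
width: 0.0427
time_s: 4.22
position: [0.3626, 0.2428, 0.2227]
tool_rot: [-0.009, 0.983, 0.051, 0.175]
force: [-2.3, -1.5, 6.9]
width: 0.0073
[-1.50445013 -1.51364781  7.77720025] [-0.09322194  0.26612533 -0.05213441]
```

View pics/w4.png

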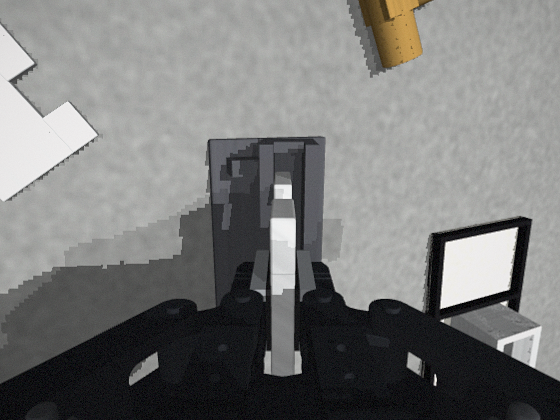

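Gripped (7.3 mm). Drawing out along the plate's own axis.

```bash
python3 -m pendant '[[[-0.0034,-0.0003,0.0094],[0,0,0]],[[-0.0068,-0.0007,0.0188],[0,0,0]],[[-0.0102,-0.001,0.0282],[0,0,0]],[[-0.0136,-0.0014,0.0376],[0,0,0]],[[-0.0171,-0.0017,0.047],[0,0,0]],[[-0.0222,-0.0022,0.061],[0,0,0]],[[-0.029,-0.003,0.08],[0,0,0]],[[-0.029,-0.003,0.09],[0,0,0]],[[-0.029,-0.003,0.11],[0,0,0]],[[-0.029,-0.003,0.13],[0,0,0]],[[-0.029,-0.003,0.13],[0,0,0]]]'
python3 - <<'E'
from h import *
c,R=cur(); # where would a straight-up tool go: slot centre
delta([.6137,.1406,.045+.0475+.0275+.155],toolR(.15,0)); print(c)
snap('wrist','w5'); snap('scene','s5')
E
```

```text
time_s: 5.18
position: [0.3342, 0.2402, 0.3553]
tool_rot: [-0.01, 0.983, 0.051, 0.177]
force: [0.8, 0.4, -0.7]
width: 0.0079
shift [0.2795, -0.0996, -0.0803] turn [-0.0473, 0.354, 0.0467]
[0.33415153 0.24019962 0.35530127]
```

View pics/w5.png

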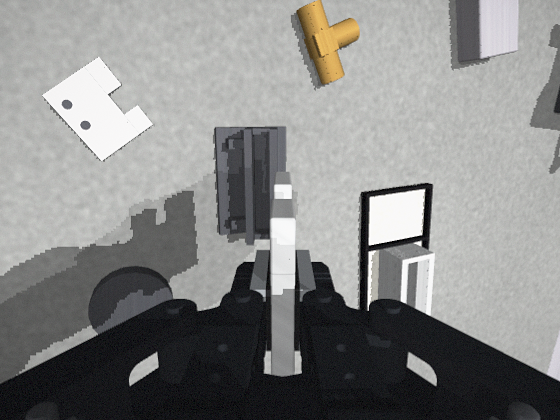

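Plate is out and the rack empty. Straightening it up and carrying it above the slot.

```bash
python3 -m pendant '[[[0.03,-0.011,0.0],[-0.006,0.04,0.006]],[[0.06,-0.022,0.0],[-0.012,0.08,0.011]],[[0.09,-0.033,0.0],[-0.018,0.12,0.017]],[[0.12,-0.044,0.0],[-0.024,0.16,0.022]],[[0.15,-0.055,0.0],[-0.029,0.2,0.028]],[[0.18,-0.065,0.0],[-0.034,0.24,0.033]],[[0.21,-0.075,-0.01],[-0.039,0.28,0.038]],[[0.24,-0.086,-0.02],[-0.044,0.32,0.043]],[[0.2795,-0.0996,-0.04],[-0.0473,0.354,0.0467]],[[0.2795,-0.0996,-0.05],[-0.0473,0.354,0.0467]],[[0.2795,-0.0996,-0.05],[-0.0473,0.354,0.0467]],[[0.2795,-0.0996,-0.05],[-0.0473,0.354,0.0467]],[[0.2795,-0.0996,-0.05],[-0.0473,0.354,0.0467]]]'
python3 - <<'E'
from h import *
c,R=cur(); delta([.6137,.1406,.230],toolR(.15,0))
print(env.state()['force'],R.apply([[1,0,0],[0,0,1]]).round(3))
np.savez('w6.npz',**env.get_calibration('wrist'))
snap('wrist','w6'); a=snap('scene','s6')[:,:,::-1]; b=snap('side','d6')[:,:,::-1]
o=np.hstack([cv2.resize(a[160:310,220:370],(400,400),interpolation=2),cv2.resize(b[130:280,180:330],(400,400),interpolation=2)])
cv2.imwrite('pics/c6.png',o)
E
```

```text
time_s: 6.37
position: [0.6113, 0.1403, 0.3011]
tool_rot: [0.002, 0.997, 0.076, -0.004]
force: [-0.0, 0.2, -0.3]
width: 0.0077
shift [0.0024, 0.0003, -0.0711] turn [0.0036, -0.0079, -0.0012]
[-0.00131953  0.17368432 -0.28065392] [[ 0.989  0.151 -0.008]
 [-0.008 -0.004 -1.   ]]
```

View pics/w6.png

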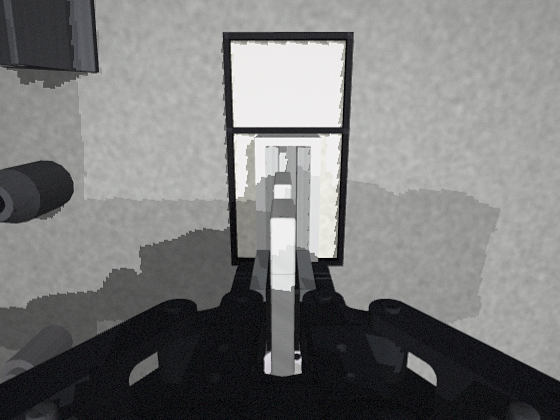

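View pics/c6.png

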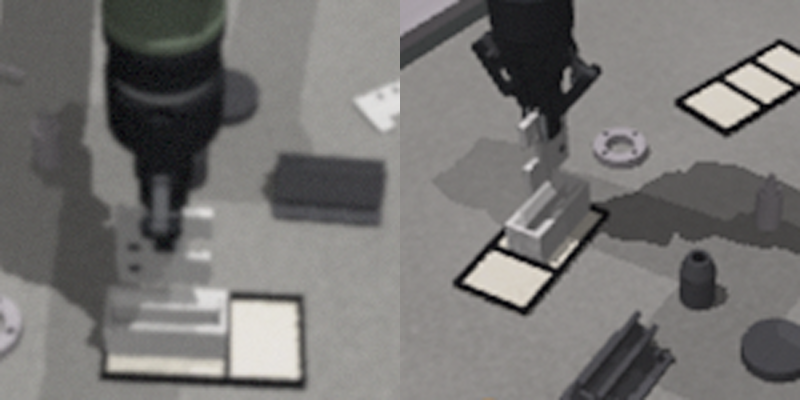

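The plate sits above the slot, aligned with it. Descending in steps.

```bash
python3 -m pendant '[[[0.0015,0,-0.01],[0.002,-0.004,0]],[[0.0024,0,-0.02],[0.0036,-0.008,-0.001]],[[0.0024,0,-0.03],[0.0036,-0.008,-0.001]],[[0.0024,0,-0.038],[0.0036,-0.008,-0.001]],[[0.0024,0,-0.046],[0.0036,-0.008,-0.001]],[[0.0024,0,-0.046],[0.0036,-0.008,-0.001]]]'
python3 -m pendant '[[[0,0,-0.004],[0,0,0]],[[0,0,-0.008],[0,0,0]],[[0,0,-0.012],[0,0,0]],[[0,0,-0.016],[0,0,0]],[[0,0,-0.016],[0,0,0]]]'
```

```text
time_s: 7.02
position: [0.614, 0.1398, 0.2532]
tool_rot: [0.0, 0.997, 0.075, -0.001]
force: [-1.0, 0.8, -0.9]
width: 0.0077
time_s: 7.43
position: [0.6146, 0.1398, 0.238]
tool_rot: [0.0, 0.997, 0.075, -0.0]
force: [-2.8, -0.0, -2.5]
width: 0.0073
```

```bash
for i in 1 2 3; do python3 -m pendant '[[[0,0,-0.0015],[0,0,0]],[[0,0,-0.003],[0,0,0]],[[0,0,-0.003],[0,0,0]]]' | egrep 'posi|force'; done
```

```text
position: [0.6146, 0.1398, 0.2358]
force: [-5.5, -0.2, -2.8]
position: [0.6146, 0.1398, 0.233]
force: [-4.5, -1.5, -0.4]
position: [0.6146, 0.1398, 0.2299]
force: [-5.1, -1.2, -0.2]
```

```bash
for i in 1 2; do python3 -m pendant '[[[-0.0005,0,-0.001],[0,0,0]],[[-0.0006,0,-0.002],[0,0,0]],[[-0.0006,0,-0.002],[0,0,0]]]' | egrep 'posi|force'; done
python3 - <<'E'
from h import *
a=snap('scene','s7')[:,:,::-1]; b=snap('side','d7')[:,:,::-1]
o=np.hstack([cv2.resize(a[200:320,230:350],(400,400),interpolation=2),cv2.resize(b[160:280,180:300],(400,400),interpolation=2)])
cv2.imwrite('pics/c7.png',o)
E
```

```text
position: [0.6143, 0.1398, 0.2287]
force: [-5.7, -1.5, 4.2]
position: [0.6141, 0.1398, 0.2286]
force: [-9.0, -1.4, 15.5]
```

View pics/c7.png

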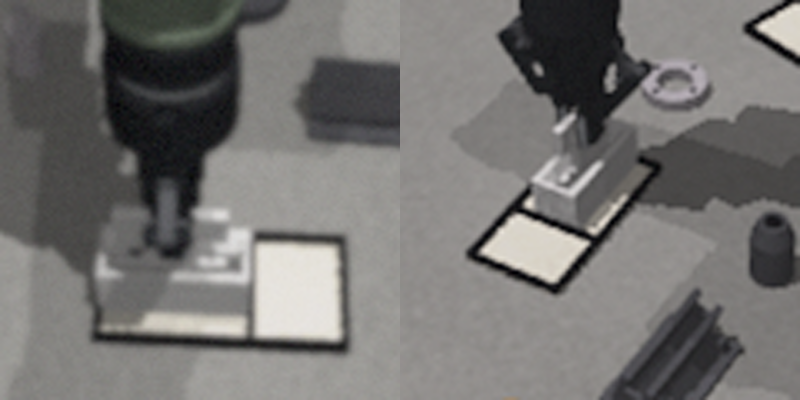

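The plate bottomed out at TCP 0.2287 (expected 0.230) with 15 N. Releasing and going up.

```bash
python3 -m pendant '[[[0,0,0.001],[0,0,0]],[[0,0,0.001],[0,0,0]],[[0,0,0.001],[0,0,0]],[[0,0,0.001],[0,0,0]]]' -0.2
python3 -m pendant '[[[0,0,0.02],[0,0,0]],[[0,0,0.05],[0,0,0]],[[0,0,0.09],[0,0,0]],[[-0.02,-0.04,0.13],[0,0,0]],[[-0.04,-0.08,0.17],[0,0,0]],[[-0.05,-0.12,0.20],[0,0,0]],[[-0.05,-0.12,0.20],[0,0,0]],[[-0.05,-0.12,0.20],[0,0,0]],[[-0.05,-0.12,0.20],[0,0,0]]]'
python3 - <<'E'
from h import *
np.savez('w8.npz',**env.get_calibration('wrist'))
w=snap('wrist','w8');a=snap('scene','s8')[:,:,::-1]; b=snap('side','d8')[:,:,::-1]
o=np.hstack([cv2.resize(a[200:320,230:350],(400,400),interpolation=2),cv2.resize(b[160:280,180:300],(400,400),interpolation=2)])
cv2.imwrite('pics/c8.png',o)
S=env.get_calibration('scene'); 
for p in ([-.0,-.035,.0875],[0,.035,.0875]):
    q=Ro.from_euler('z',.15).apply(p)+[.6137,.1406,0.0025]; print(proj(S,q), proj(env.get_calibration('side'),q),proj(np.load('w8.npz'),q))
E
```

```text
time_s: 9.12
position: [0.6146, 0.1399, 0.2274]
tool_rot: [0.0, 0.997, 0.075, 0.002]
force: [-0.1, -1.6, 0.1]
width: 0.0336
time_s: 9.87
position: [0.5644, 0.0182, 0.4293]
tool_rot: [0.0, 0.997, 0.073, 0.003]
force: [0.5, -0.2, -0.9]
width: 0.0342
[264.47874466 262.53885499] [240.37963443 184.67684729] [362.87540833  89.88506192]
[299.18468547 263.97920983] [225.96217252 199.86619011] [367.78115859  -8.84913477]
```

View pics/w8.png

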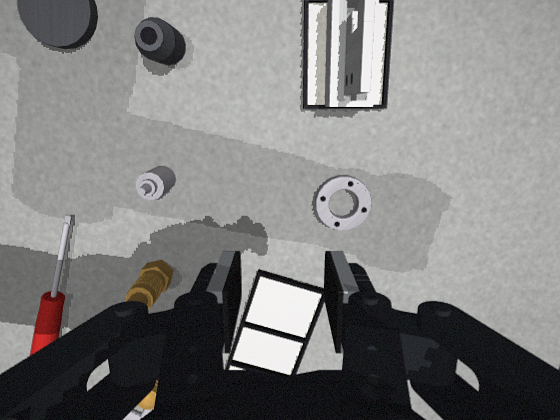

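View pics/c8.png

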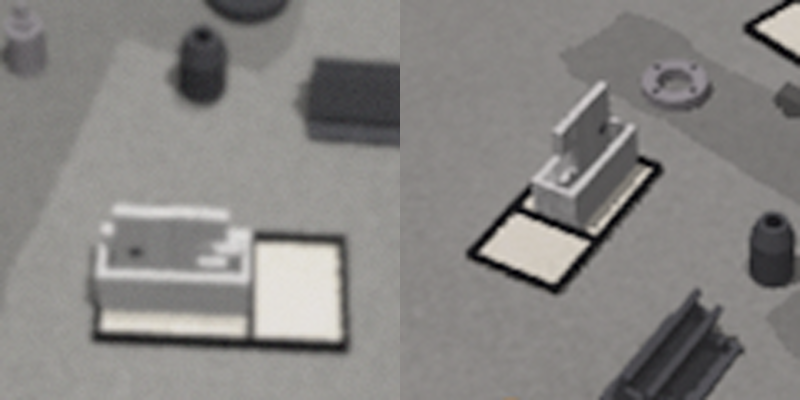

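The plate is home: its top corners in the scene image are at (264,264) and (298,264), as predicted for a seated plate. Next, the coupling.

```bash
python3 -m pendant '[[[-0.02,-0.023,-0.005],[0,0,0]],[[-0.04,-0.045,-0.02],[0,0,0]],[[-0.06,-0.068,-0.04],[0,0,0]],[[-0.08,-0.09,-0.07],[0,0,0]],[[-0.10,-0.113,-0.1],[0,0,0]],[[-0.1234,-0.1397,-0.13],[0,0,0]],[[-0.1234,-0.1397,-0.13],[0,0,0]],[[-0.1234,-0.1397,-0.13],[0,0,0]],[[-0.1234,-0.1397,-0.13],[0,0,0]]]' 0.2
python3 - <<'E'
from h import *
c=env.get_calibration('wrist');np.savez('w9.npz',**c)
w=snap('wrist','w9'); delta([.441,-.1215,.205],toolR(.15))
print(proj(c,[.441,-.1215,.08]),proj(c,[.441,-.1215,.05]))
E
```

```text
time_s: 10.77
position: [0.441, -0.1193, 0.2966]
tool_rot: [-0.001, 0.997, 0.075, 0.0]
force: [-0.2, 0.2, 0.6]
width: 0.0512
shift [-0.0007, -0.0023, -0.0924] turn [-0.0002, 0.0024, -0.0009]
[279.46052381 241.67778155] [279.84507757 224.45670878]
```

View pics/w9.png

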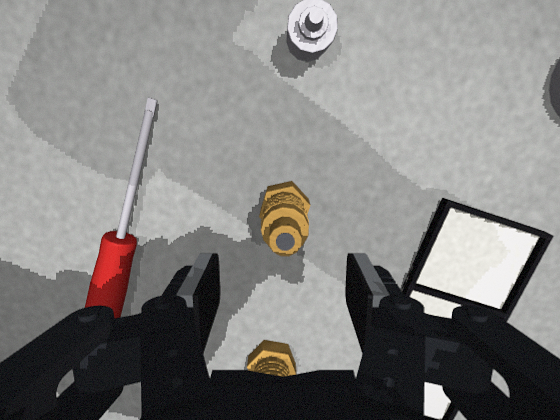

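The coupling's top is at (286,241), against (279,242) predicted, so I'll correct +3 mm in x and go down.

```bash
python3 -m pendant '[[[0.001,-0.001,-0.02],[0,0,0]],[[0.0025,-0.0023,-0.045],[0,0.002,0]],[[0.0025,-0.0023,-0.07],[0,0.002,0]],[[0.0025,-0.0023,-0.0915],[0,0.002,0]],[[0.0025,-0.0023,-0.0915],[0,0.002,0]],[[0.0025,-0.0023,-0.0915],[0,0.002,0]]]'
python3 -m pendant '[[[0,0,0],[0,0,0]],[[0,0,0],[0,0,0]],[[0,0,0],[0,0,0]],[[0,0,0],[0,0,0]],[[0,0,0],[0,0,0]]]' -1 40
python3 -m pendant '[[[0,0,0.015],[0,0,0]],[[0,0,0.04],[0,0,0]],[[0,0,0.07],[0,0,0]],[[0,0,0.105],[0,0,0]],[[0,0,0.12],[0,0,0]],[[0,0,0.12],[0,0,0]]]'
python3 - <<'E'
from h import *
c=env.get_calibration('wrist');np.savez('w10.npz',**c)
w=snap('wrist','w10'); 
b=np.array([.6007,.2197,0])+Ro.from_euler('z',.15).apply([0,.004,0]); print(b)
delta([b[0],b[1],.325],toolR(.15))
E
```

```text
time_s: 11.32
position: [0.4439, -0.1213, 0.2058]
tool_rot: [-0.0, 0.997, 0.076, -0.001]
force: [0.1, 0.9, 0.3]
width: 0.0511
time_s: 11.73
position: [0.4439, -0.1224, 0.2072]
tool_rot: [0.001, 0.997, 0.075, 0.001]
force: [0.1, -0.1, 7.4]
width: 0.0264
time_s: 12.23
position: [0.4443, -0.1228, 0.3296]
tool_rot: [0.002, 0.997, 0.075, 0.003]
force: [0.2, 0.8, -2.7]
width: 0.0268
[0.60010225 0.22365508 0.        ]
shift [0.1565, 0.3461, -0.0024] turn [0.002, 0.0037, 0.0007]
```

View pics/w10.png

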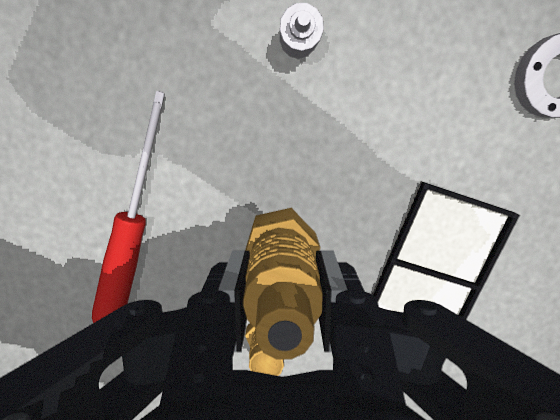

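Held, upright. Carrying it to the bay.

```bash
python3 -m pendant '[[[0.014,0.03,0.015],[0,0,0]],[[0.0285,0.063,0.015],[0,0,0]],[[0.043,0.095,0.015],[0,0,0]],[[0.057,0.126,0.015],[0,0,0]],[[0.071,0.157,0.015],[0,0,0]],[[0.085,0.189,0.015],[0,0,0]],[[0.1,0.22,0.015],[0,0,0]],[[0.114,0.252,0.015],[0,0,0]],[[0.128,0.283,0.015],[0,0,0]],[[0.142,0.315,0.015],[0,0.001,0]],[[0.1565,0.346,0.01],[0.002,0.0037,0]],[[0.1565,0.346,0],[0.002,0.0037,0]],[[0.1565,0.346,0],[0.002,0.0037,0]],[[0.1565,0.346,0],[0.002,0.0037,0]]]'
python3 - <<'E'
from h import *
c=env.get_calibration('wrist');np.savez('w11.npz',**c)
w=snap('wrist','w11'); 
delta([.6001,.2237,.2095],toolR(.15))
E
```

```text
time_s: 13.45
position: [0.5982, 0.2235, 0.3226]
tool_rot: [-0.0, 0.997, 0.075, -0.005]
force: [-0.0, -0.4, -2.2]
width: 0.027
shift [0.0016, 0.0007, -0.1142] turn [-0.0006, -0.0081, 0.0011]
```

View pics/w11.png

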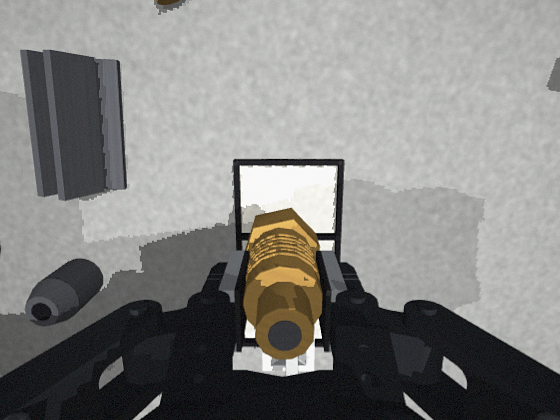

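```bash
python3 -m pendant '[[[0.001,0.0005,-0.02],[0,-0.004,0]],[[0.0016,0.0007,-0.045],[0,-0.008,0.001]],[[0.0016,0.0007,-0.07],[0,-0.008,0.001]],[[0.0016,0.0007,-0.09],[0,-0.008,0.001]],[[0.0016,0.0007,-0.098],[0,-0.008,0.001]],[[0.0016,0.0007,-0.098],[0,-0.008,0.001]],[[0.0016,0.0007,-0.098],[0,-0.008,0.001]]]'
python3 - <<'E'
from h import *
w=snap('wrist','w12'); 
a=snap('scene','s12')[:,:,::-1]; b=snap('side','d12')[:,:,::-1]
o=np.hstack([cv2.resize(a[200:320,230:350],(400,400),interpolation=2),cv2.resize(b[160:280,180:300],(400,400),interpolation=2)])
cv2.imwrite('pics/c12.png',o)
E
```

```text
time_s: 14.08
position: [0.6012, 0.2238, 0.2282]
tool_rot: [-0.001, 0.997, 0.075, 0.002]
force: [0.5, -0.2, -3.0]
width: 0.0269
```

View pics/w12.png

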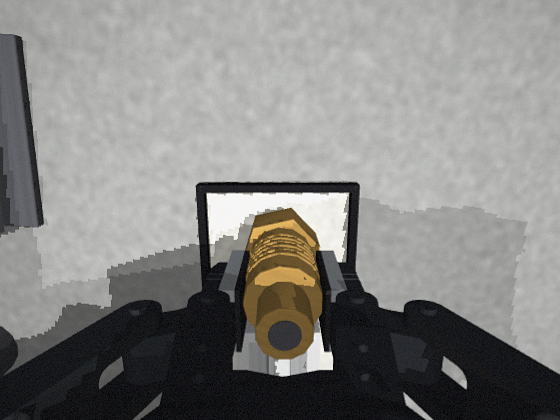

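View pics/c12.png

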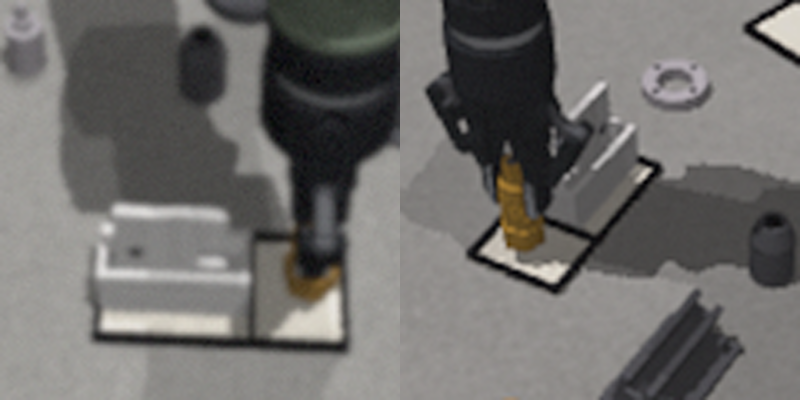

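```bash
python3 -m pendant '[[[0,0,-0.005],[0,0,0]],[[0,0,-0.010],[0,0,0]],[[0,0,-0.014],[0,0,0]],[[0,0,-0.014],[0,0,0]]]'
for i in 1 2 3; do python3 -m pendant '[[[0,0,-0.001],[0,0,0]],[[0,0,-0.002],[0,0,0]],[[0,0,-0.002],[0,0,0]]]' | egrep 'posi|force'; done
```

```text
time_s: 14.57
position: [0.6005, 0.2245, 0.2126]
tool_rot: [-0.001, 0.997, 0.075, 0.001]
force: [-0.4, -0.6, -3.1]
width: 0.0266
position: [0.6011, 0.2246, 0.2115]
force: [0.8, -0.4, -3.2]
position: [0.6012, 0.2246, 0.2103]
force: [-1.2, 0.2, 1.2]
position: [0.6011, 0.2247, 0.2102]
force: [-5.9, -1.4, 14.4]
```

Contact at 0.2102. Releasing and rising.

```bash
python3 -m pendant '[[[0,0,0.001],[0,0,0]],[[0,0,0.0015],[0,0,0]],[[0,0,0.0015],[0,0,0]],[[0,0,0.0015],[0,0,0]]]' 0
python3 -m pendant '[[[0,0,0.02],[0,0,0]],[[0,0,0.05],[0,0,0]],[[0,0,0.09],[0,0,0]],[[-0.02,0,0.12],[0,0,0]],[[-0.05,-0.02,0.15],[0,0,0]],[[-0.085,-0.04,0.15],[0,0,0]],[[-0.12,-0.06,0.15],[0,0,0]],[[-0.15,-0.08,0.15],[0,0,0]],[[-0.17,-0.1,0.13],[0,0,0]],[[-0.17,-0.1,0.11],[0,0,0]],[[-0.17,-0.1,0.11],[0,0,0]],[[-0.17,-0.1,0.11],[0,0,0]]]' 0.3
python3 - <<'E'
from h import *
w=snap('wrist','w13'); c=env.get_calibration('wrist')
a=snap('scene','s13')[:,:,::-1]; b=snap('side','d13')[:,:,::-1]
o=np.hstack([cv2.resize(a[200:320,230:350],(400,400),interpolation=2),cv2.resize(b[160:280,180:300],(400,400),interpolation=2)])
cv2.imwrite('pics/c13.png',o)
p=[.4365,.1225,.056]; print(proj(c,p)); delta([.4365,.1225,.175],toolR(.15))
E
```

```text
time_s: 15.65
position: [0.6012, 0.2245, 0.2091]
tool_rot: [-0.001, 0.997, 0.075, 0.002]
force: [1.0, -0.6, -0.3]
width: 0.0426
time_s: 16.65
position: [0.431, 0.1244, 0.319]
tool_rot: [-0.001, 0.997, 0.075, 0.001]
force: [0.0, 0.8, 0.7]
width: 0.0556
[285.30159367 217.60593352]
shift [0.0041, -0.0025, -0.1451] turn [-0.0022, 0.0058, -0.001]
```

View pics/w13.png

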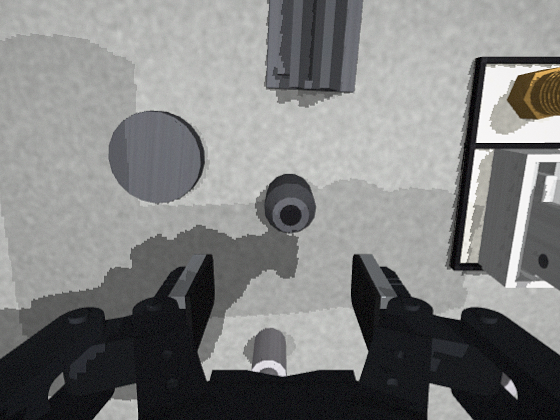

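View pics/c13.png

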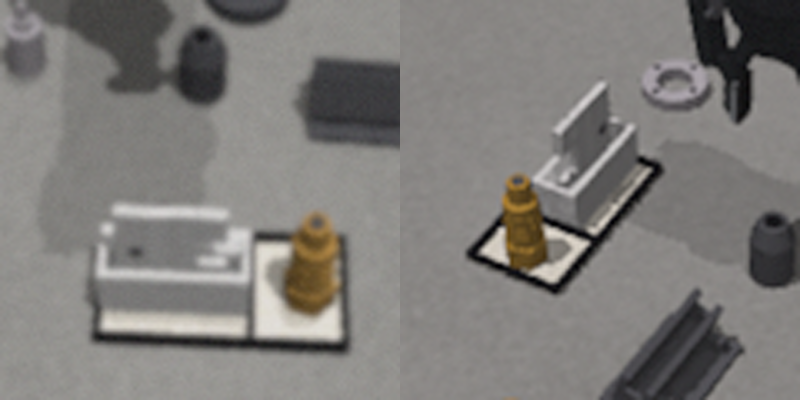

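The coupling stands in its bay. The cap nut's top is at (290,214), 5 px from the prediction, so I'll correct to (0.439, 0.125) and grasp.

```bash
python3 -m pendant '[[[0.003,0,-0.03],[0,0.003,0]],[[0.0066,0,-0.06],[0,0.005,0]],[[0.0066,0,-0.09],[0,0.005,0]],[[0.0066,0,-0.115],[0,0.005,0]],[[0.0066,0,-0.135],[0,0.005,0]],[[0.0066,0,-0.135],[0,0.005,0]],[[0.0066,0,-0.135],[0,0.005,0]]]'
python3 -m pendant '[[[0,0,0],[0,0,0]],[[0,0,0],[0,0,0]],[[0,0,0],[0,0,0]],[[0,0,0],[0,0,0]],[[0,0,0],[0,0,0]]]' -1 40
python3 -m pendant '[[[0,0,0.015],[0,0,0]],[[0,0,0.04],[0,0,0]],[[0,0,0.07],[0,0,0]],[[0,0,0.105],[0,0,0]],[[0,0,0.14],[0,0,0]],[[0,0,0.16],[0,0,0]],[[0,0,0.16],[0,0,0]]]'
python3 - <<'E'
from h import *
S=env.get_calibration('scene'); D=env.get_calibration('side')
w=snap('wrist','w14')
# tray from rough corners (avg of scene/side)
q=np.array([[.527,-.2765],[.6065,-.289],[.637,-.1095],[.5555,-.0955]])
print([np.linalg.norm(q[i]-q[(i+1)%4]).round(4) for i in range(4)],q.mean(0))
d=q[2]+q[3]-q[0]-q[1]; y=np.arctan2(-d[0],d[1]); print('yaw',y)
E
```

```text
time_s: 17.38
position: [0.4381, 0.1249, 0.184]
tool_rot: [-0.001, 0.997, 0.075, -0.001]
force: [0.3, 0.1, 0.6]
width: 0.0556
time_s: 17.8
position: [0.4386, 0.1248, 0.1858]
tool_rot: [-0.001, 0.997, 0.075, 0.001]
force: [-0.6, 0.6, 7.2]
width: 0.0348
time_s: 18.38
position: [0.4393, 0.1248, 0.3493]
tool_rot: [-0.001, 0.997, 0.075, 0.004]
force: [0.3, -0.1, -2.6]
width: 0.0345
[np.float64(0.0805), np.float64(0.1821), np.float64(0.0827), np.float64(0.1832)] [ 0.5815   -0.192625]
yaw -0.16222339322956802
```

View pics/w14.png

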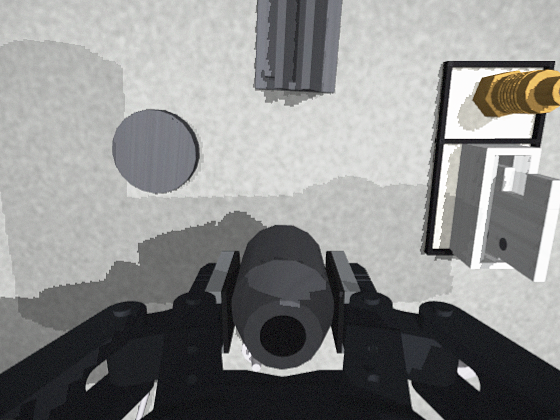

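```bash
python3 -m pendant '[[[0.008,-0.02,0.005],[0,0,-0.015]],[[0.02,-0.055,0.01],[0,0,-0.045]],[[0.034,-0.093,0.01],[0,0,-0.075]],[[0.048,-0.131,0.01],[0,0,-0.11]],[[0.062,-0.17,0.01],[0,0,-0.14]],[[0.076,-0.207,0.01],[0,0,-0.17]],[[0.09,-0.245,0.01],[0,0,-0.2]],[[0.104,-0.284,0.01],[0,0,-0.23]],[[0.118,-0.322,0.01],[0,0,-0.26]],[[0.131,-0.358,0.01],[0,0,-0.29]],[[0.141,-0.385,0.01],[0,-0.003,-0.31]],[[0.141,-0.385,0.01],[0,-0.003,-0.31]],[[0.141,-0.385,0.01],[0,-0.003,-0.31]],[[0.141,-0.385,0.01],[0,-0.003,-0.31]]]'
python3 - <<'E'
from h import *
c=env.get_calibration('wrist');np.savez('w15.npz',**c)
w=snap('wrist','w15')
for z,n in ((.01,'rim'),):
  t=np.array([.5815,-.1926,0])
  for p in ([-.042,.092,z],[.042,.092,z],[.042,-.092,z],[-.042,-.092,z],[-.038,.022,.01],[.038,.022,.01]):
    print(p,proj(c,t+Ro.from_euler('z',-.16).apply(p)).round(1))
E
```

```text
time_s: 19.6
position: [0.5779, -0.2599, 0.3522]
tool_rot: [-0.002, 0.997, -0.08, -0.001]
force: [0.1, -0.1, -2.2]
width: 0.0347
[-0.042, 0.092, 0.01] [216.3 -19.6]
[0.042, 0.092, 0.01] [329.1 -19.6]
[0.042, -0.092, 0.01] [322.3 217.4]
[-0.042, -0.092, 0.01] [225.8 217.4]
[-0.038, 0.022, 0.01] [225.3  79.4]
[0.038, 0.022, 0.01] [321.2  79.4]
```

View pics/w15.png

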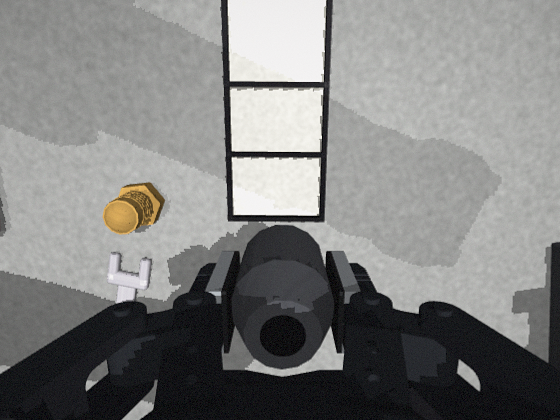

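Run:
```python
from h import *
c=dict(np.load('w15.npz'))
a=cv2.imread('pics/w15.png'); cv2.imwrite('pics/w15c.png',cv2.resize(a[0:235,200:350],None,fx=2.5,fy=2.5,interpolation=2))
```

```text
(no output)
```

View pics/w15c.png

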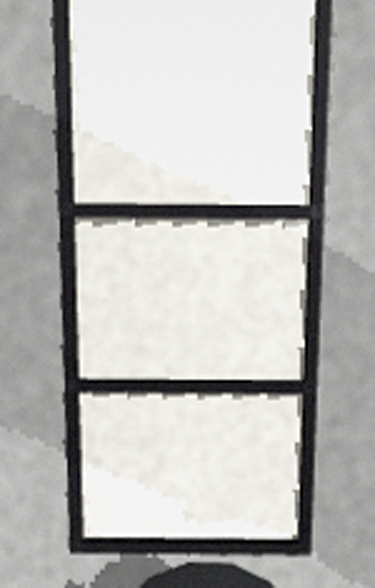

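Run:
```python
from h import *
c=dict(np.load('w15.npz'))
P=lambda x,y:(200+x/2.5-.3,y/2.5-.3)
L=[]
for (x,y),loc in [((70,549),(-.042,-.092)),((311,551),(.042,-.092)),((64,386),(-.042,-.034)),((317,386),(.042,-.034)),((58,210),(-.042,.022)),((325,210),(.042,.022))]:
    L.append((onz(c,*P(x,y),.01)[:2],loc)); print(L[-1][0].round(4),loc)
A=np.array([l[0] for l in L]);B=np.array([l[1] for l in L])
A0=A.mean(0);B0=B.mean(0);H=(B-B0).T@(A-A0);y=np.arctan2(H[0,1]-H[1,0],H[0,0]+H[1,1])
R=np.array([[np.cos(y),-np.sin(y)],[np.sin(y),np.cos(y)]]);t=A0-R@B0
print('yaw',y,'c',t,'res',(A-(B@R.T+t)).round(4).tolist())
for n,v in (('n1',-.062),('n2',-.006),('wide',.056)): print(n,(R@[0,v]+t).round(4))
w=R@[0,.056]+t
delta([*w,.27],toolR(y))
# plug position from this view
print(onz(c,121,215,.054))
```

```text
[ 0.5266 -0.2787] (-0.042, -0.092)
[ 0.6095 -0.2928] (0.042, -0.092)
[ 0.5358 -0.2228] (-0.042, -0.034)
[ 0.619  -0.2362] (0.042, -0.034)
[ 0.5449 -0.1677] (-0.042, 0.022)
[ 0.6287 -0.1812] (0.042, 0.022)
yaw -0.1648718526232535 c [ 0.58313482 -0.19569102] res [[0.0, 0.0008], [0.0001, 0.0006], [-0.0003, -0.0004], [0.0, -0.0], [-0.0004, -0.0006], [0.0006, -0.0003]]
n1 [ 0.573  -0.2569]
n2 [ 0.5822 -0.2016]
wide [ 0.5923 -0.1405]
shift [0.0144, 0.1189, -0.0827] turn [-0.0037, -0.0003, -0.0062]
[ 0.45731396 -0.25078792  0.054     ]
```

Fit residuals are under 1 mm. Carrying the cap nut to the wide bay at (0.592, −0.1405).

```bash
python3 -m pendant '[[[0.004,0.035,-0.01],[0,0,-0.003]],[[0.009,0.075,-0.03],[0,0,-0.006]],[[0.0144,0.119,-0.055],[-0.003,0,-0.006]],[[0.0144,0.119,-0.0827],[-0.003,0,-0.006]],[[0.0144,0.119,-0.11],[-0.003,0,-0.006]],[[0.0144,0.119,-0.135],[-0.003,0,-0.006]],[[0.0144,0.119,-0.148],[-0.003,0,-0.006]],[[0.0144,0.119,-0.148],[-0.003,0,-0.006]],[[0.0144,0.119,-0.148],[-0.003,0,-0.006]]]'
python3 - <<'E'
from h import *
a=snap('scene','s16')[:,:,::-1]; b=snap('side','d16')[:,:,::-1]
o=np.hstack([cv2.resize(a[190:310,90:210],(400,400),interpolation=2),cv2.resize(b[110:230,250:370],(400,400),interpolation=2)])
cv2.imwrite('pics/c16.png',o)
delta([.5923,-.1405,.1885],toolR(-.165))
E
```

```text
time_s: 20.4
position: [0.5924, -0.14, 0.2058]
tool_rot: [0.0, 0.997, -0.082, 0.0]
force: [-0.3, -0.4, -3.0]
width: 0.0348
shift [-0.0013, 0.0005, -0.0191] turn [0.0019, 0.0042, -0.0004]
```

View pics/c16.png

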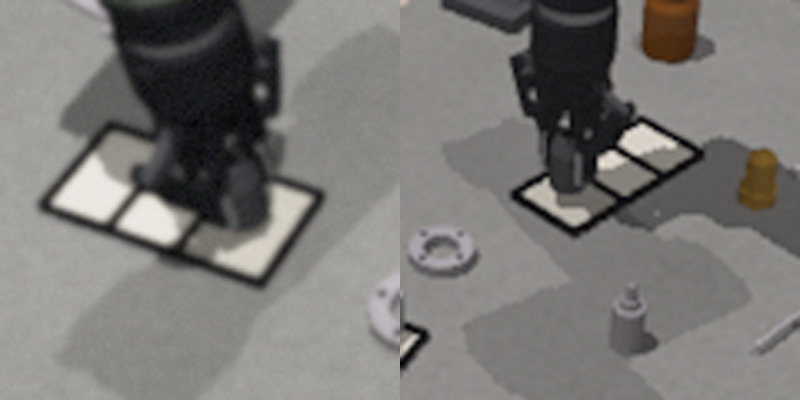

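```bash
python3 -m pendant '[[[-0.001,0,-0.006],[0,0.004,0]],[[-0.001,0,-0.012],[0,0.004,0]],[[-0.001,0,-0.014],[0,0.004,0]],[[-0.001,0,-0.014],[0,0.004,0]]]'
for i in 1 2 3; do python3 -m pendant '[[[0,0,-0.001],[0,0,0]],[[0,0,-0.002],[0,0,0]],[[0,0,-0.002],[0,0,0]]]' | egrep 'posi|force'; done
```

```text
time_s: 20.83
position: [0.5917, -0.1414, 0.1916]
tool_rot: [0.001, 0.997, -0.083, -0.001]
force: [0.6, -0.1, -2.5]
width: 0.0347
position: [0.5921, -0.1415, 0.1901]
force: [-0.6, -0.0, -2.0]
position: [0.5922, -0.1415, 0.1889]
force: [-2.0, 0.6, 2.4]
position: [0.5921, -0.1415, 0.1887]
force: [-6.8, 2.0, 17.6]
```

```bash
python3 -m pendant '[[[0,0,0.001],[0,0,0]],[[0,0,0.0015],[0,0,0]],[[0,0,0.0015],[0,0,0]],[[0,0,0.0015],[0,0,0]]]' 0.2
python3 -m pendant '[[[0,0,0.02],[0,0,0]],[[0,0,0.05],[0,0,0]],[[0,0,0.09],[0,0,0]],[[-0.03,-0.02,0.11],[0,0,0]],[[-0.06,-0.045,0.12],[0,0,0]],[[-0.09,-0.07,0.12],[0,0,0]],[[-0.12,-0.095,0.11],[0,0,0]],[[-0.138,-0.109,0.1],[0,0,0]],[[-0.138,-0.109,0.1],[0,0,0]],[[-0.138,-0.109,0.1],[0,0,0]],[[-0.138,-0.109,0.1],[0,0,0]]]'
python3 - <<'E'
from h import *
c=env.get_calibration('wrist');snap('wrist','w17')
a=snap('scene','s17')[:,:,::-1]; b=snap('side','d17')[:,:,::-1]
o=np.hstack([cv2.resize(a[190:310,90:210],(400,400),interpolation=2),cv2.resize(b[110:230,250:370],(400,400),interpolation=2)])
cv2.imwrite('pics/c17.png',o)
print(proj(c,[.454,-.251,.054]))
delta([.454,-.251,.188],toolR(-.165))
E
```

```text
time_s: 21.92
position: [0.5922, -0.1415, 0.1876]
tool_rot: [0.001, 0.997, -0.083, -0.001]
force: [0.7, -0.1, 0.2]
width: 0.0514
time_s: 22.83
position: [0.4546, -0.2505, 0.2878]
tool_rot: [0.001, 0.997, -0.083, -0.0]
force: [0.2, 0.2, 0.8]
width: 0.0514
[280.62018943 228.08110481]
shift [-0.0011, -0.001, -0.1] turn [0.0017, -0.0007, -0.0012]
```

View pics/c17.png

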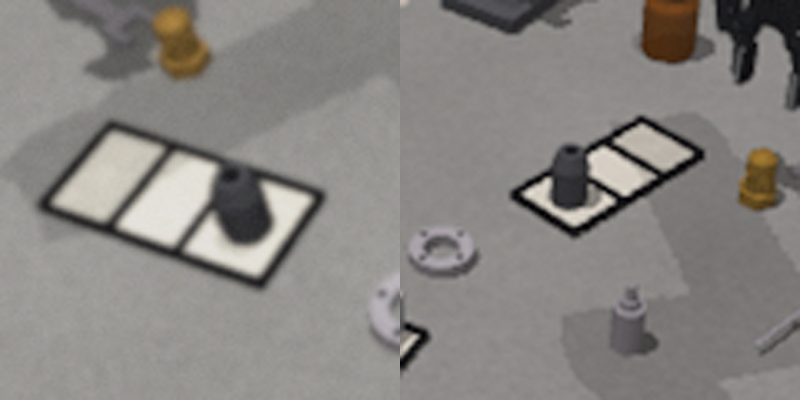

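View pics/w17.png

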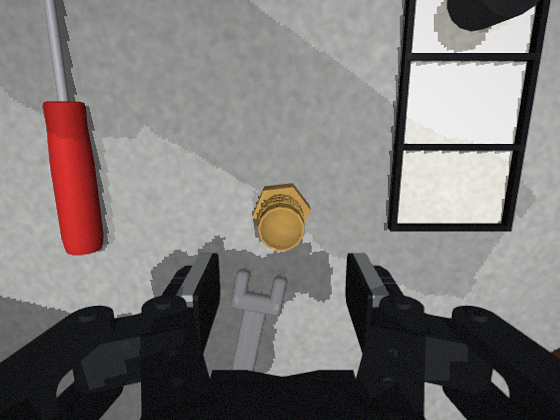

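The cap nut stands in the wide bay. The plug's top is at (282,228), as predicted. I'll check that the nearby spanner (240–285, 270–310) clears the fingers.

Run:
```python
from h import *
c=env.get_calibration('wrist');p,R=cur()
for u,v in ((237,272),(243,272),(282,278),(236,305)):
    q=onz(c,u,v,.006); print(q.round(3),'tool', R.inv().apply(q-[.4545,-.2515,q[2]]).round(3))
```

```text
[ 0.415 -0.295  0.006] tool [-0.032  0.049  0.   ]
[ 0.419 -0.295  0.006] tool [-0.028  0.049  0.   ]
[ 0.446 -0.305  0.006] tool [0.001 0.054 0.   ]
[ 0.409 -0.321  0.006] tool [-0.034  0.076  0.   ]
```

Clear (49 mm away). Descending and gripping.

```bash
python3 -m pendant '[[[0,-0.0005,-0.025],[0.001,0,0]],[[0.0005,-0.001,-0.055],[0.001,0,0]],[[0.0005,-0.001,-0.08],[0.001,0,0]],[[0.0005,-0.001,-0.099],[0.001,0,0]],[[0.0005,-0.001,-0.099],[0.001,0,0]],[[0.0005,-0.001,-0.099],[0.001,0,0]]]'
python3 -m pendant '[[[0,0,0],[0,0,0]],[[0,0,0],[0,0,0]],[[0,0,0],[0,0,0]],[[0,0,0],[0,0,0]],[[0,0,0],[0,0,0]]]' -1 40
python3 -m pendant '[[[0,0,0.015],[0,0,0]],[[0,0,0.04],[0,0,0]],[[0,0,0.07],[0,0,0]],[[0,0,0.105],[0,0,0]],[[0,0,0.12],[0,0,0]],[[0,0,0.12],[0,0,0]]]'
python3 - <<'E'
from h import *
snap('wrist','w18'); delta([.573,-.2569,.21],toolR(-.165))
E
```

```text
time_s: 23.48
position: [0.4548, -0.2506, 0.1881]
tool_rot: [-0.0, 0.997, -0.082, -0.002]
force: [0.2, -0.5, 0.7]
width: 0.0512
time_s: 23.9
position: [0.4553, -0.2519, 0.1903]
tool_rot: [0.001, 0.997, -0.083, 0.001]
force: [0.2, 1.6, 7.5]
width: 0.0269
time_s: 24.4
position: [0.4559, -0.2524, 0.3131]
tool_rot: [0.002, 0.997, -0.083, 0.003]
force: [0.8, 0.4, -2.2]
width: 0.0267
shift [0.1178, -0.0049, -0.1008] turn [0.0033, 0.0024, 0.0006]
```

View pics/w18.png

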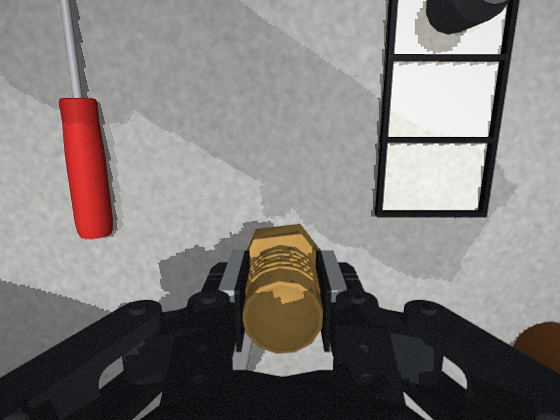

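Held. Carrying it to the end narrow bay.

```bash
python3 -m pendant '[[[0.03,-0.001,0],[0,0,0]],[[0.07,-0.003,0],[0.001,0.001,0]],[[0.1,-0.004,-0.01],[0.003,0.002,0]],[[0.1178,-0.005,-0.04],[0.003,0.002,0]],[[0.1178,-0.005,-0.07],[0.003,0.002,0]],[[0.1178,-0.005,-0.09],[0.003,0.002,0]],[[0.1178,-0.005,-0.1],[0.003,0.002,0]],[[0.1178,-0.005,-0.1],[0.003,0.002,0]],[[0.1178,-0.005,-0.1],[0.003,0.002,0]]]'
python3 - <<'E'
from h import *
a=snap('scene','s19')[:,:,::-1]; b=snap('side','d19')[:,:,::-1]
o=np.hstack([cv2.resize(a[190:310,90:210],(400,400),interpolation=2),cv2.resize(b[110:230,250:370],(400,400),interpolation=2)])
cv2.imwrite('pics/c19.png',o)
delta([.573,-.2569,.1925],toolR(-.165))
E
```

```text
time_s: 25.2
position: [0.5718, -0.2562, 0.2078]
tool_rot: [-0.002, 0.997, -0.083, -0.003]
force: [-0.6, -0.3, -1.1]
width: 0.0266
shift [0.0002, -0.0, -0.0175] turn [-0.0016, -0.0017, 0.0008]
```

View pics/c19.png

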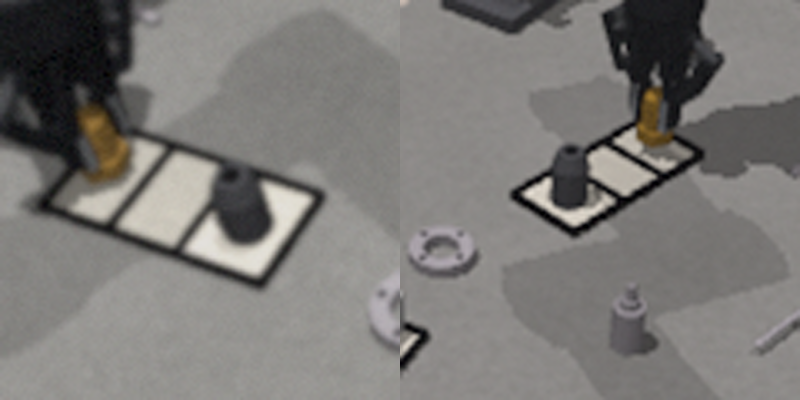

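```bash
python3 -m pendant '[[[0,0,-0.006],[0,0,0]],[[0,0,-0.012],[-0.001,-0.001,0]],[[0,0,-0.013],[-0.001,-0.001,0]],[[0,0,-0.013],[-0.001,-0.001,0]]]'
for i in 1 2 3; do python3 -m pendant '[[[0,0,-0.001],[0,0,0]],[[0,0,-0.002],[0,0,0]],[[0,0,-0.002],[0,0,0]]]' | egrep 'posi|force'; done
```

```text
time_s: 25.63
position: [0.5721, -0.2563, 0.1954]
tool_rot: [-0.001, 0.997, -0.083, -0.002]
force: [0.2, 1.0, -2.9]
width: 0.0269
position: [0.5724, -0.2564, 0.1936]
force: [0.8, -0.8, -1.5]
position: [0.5724, -0.2564, 0.1933]
force: [-2.9, 2.3, 8.9]
position: [0.5724, -0.2563, 0.1932]
force: [-8.1, 4.1, 21.4]
```

```bash
python3 -m pendant '[[[0,0,0.001],[0,0,0]],[[0,0,0.0015],[0,0,0]],[[0,0,0.0015],[0,0,0]],[[0,0,0.0015],[0,0,0]]]' 0.1
python3 -m pendant '[[[0,0,0.02],[0,0,0]],[[0,0,0.05],[0,0,0]],[[0,0,0.09],[0,0,0]],[[-0.015,0.03,0.11],[0,0,0]],[[-0.03,0.06,0.12],[0,0,0]],[[-0.047,0.092,0.12],[0,0,0]],[[-0.063,0.123,0.12],[0,0,0]],[[-0.08,0.155,0.12],[0,0,0]],[[-0.096,0.187,0.12],[0,0,0]],[[-0.113,0.219,0.11],[0,0,0]],[[-0.129,0.2495,0.105],[0,0,0]],[[-0.129,0.2495,0.105],[0,0,0]],[[-0.129,0.2495,0.105],[0,0,0]],[[-0.129,0.2495,0.105],[0,0,0]]]' 0.2
python3 - <<'E'
from h import *
c=env.get_calibration('wrist');snap('wrist','w20')
a=snap('scene','s20')[:,:,::-1]; b=snap('side','d20')[:,:,::-1]
o=np.hstack([cv2.resize(a[190:310,90:210],(400,400),interpolation=2),cv2.resize(b[110:230,250:370],(400,400),interpolation=2)])
cv2.imwrite('pics/c20.png',o)
print(proj(c,[.443,-.007,.066]),proj(c,[.443,-.007,.044]))
delta([.443,-.007,.18],toolR(-.165))
E
```

```text
time_s: 26.72
position: [0.5725, -0.2566, 0.1911]
tool_rot: [-0.001, 0.997, -0.083, -0.001]
force: [0.6, -0.1, 0.1]
width: 0.0471
time_s: 27.88
position: [0.4441, -0.0071, 0.2964]
tool_rot: [-0.0, 0.997, -0.082, -0.001]
force: [0.7, -0.1, -0.7]
width: 0.0513
[279.87395707 229.92590575] [280.18749229 218.63424834]
shift [-0.0013, 0.0009, -0.1164] turn [-0.0013, -0.0015, 0.002]
```

View pics/c20.png

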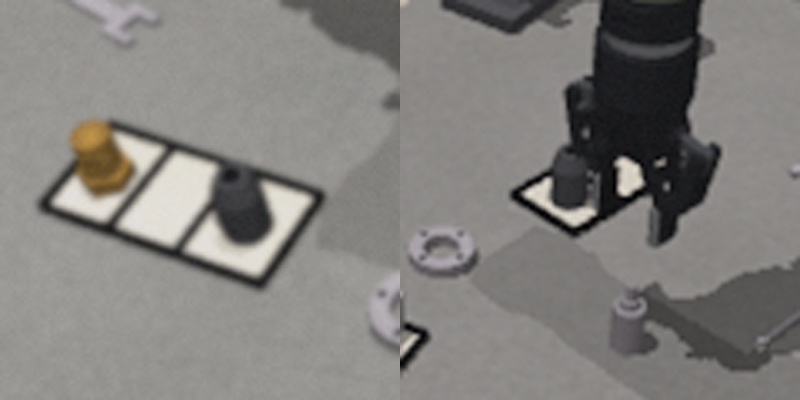

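View pics/w20.png

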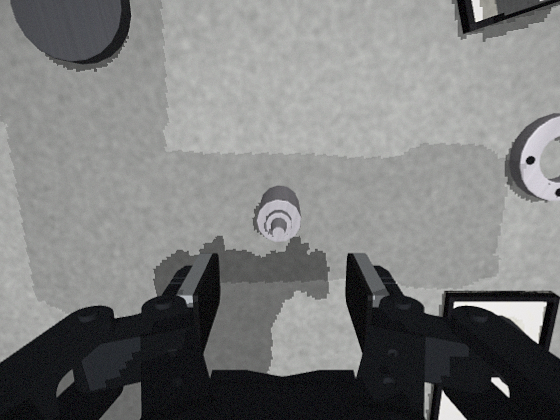

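The plug is standing in the end bay. The nozzle's shoulder is at (278,218), as predicted. Grasping it.

```bash
python3 -m pendant '[[[-0.001,0.0003,-0.025],[0,0,0]],[[-0.002,0.0005,-0.055],[0,0,0]],[[-0.002,0.0005,-0.085],[0,0,0]],[[-0.002,0.0005,-0.105],[0,0,0]],[[-0.002,0.0005,-0.1125],[0,0,0]],[[-0.002,0.0005,-0.1125],[0,0,0]]]'
python3 -m pendant '[[[0,0,0],[0,0,0]],[[0,0,0],[0,0,0]],[[0,0,0],[0,0,0]],[[0,0,0],[0,0,0]],[[0,0,0],[0,0,0]]]' -1 40
python3 -m pendant '[[[0,0,0.015],[0,0,0]],[[0,0,0.04],[0,0,0]],[[0,0,0.07],[0,0,0]],[[0,0,0.105],[0,0,0]],[[0,0,0.13],[0,0,0]],[[0,0,0.13],[0,0,0]]]'
python3 - <<'E'
from h import *
snap('wrist','w21'); delta([.5822,-.2016,.31],toolR(-.165))
E
```

```text
time_s: 28.53
position: [0.4409, -0.0071, 0.1822]
tool_rot: [-0.001, 0.997, -0.083, -0.003]
force: [0.2, 0.1, 0.2]
width: 0.0513
time_s: 28.95
position: [0.4422, -0.0066, 0.1848]
tool_rot: [-0.0, 0.997, -0.083, 0.0]
force: [-0.1, -0.2, 7.1]
width: 0.0269
time_s: 29.45
position: [0.4432, -0.0066, 0.3186]
tool_rot: [-0.0, 0.997, -0.082, 0.003]
force: [1.5, -0.1, -1.1]
width: 0.027
shift [0.1397, -0.1951, -0.0063] turn [-0.0006, 0.0035, 0.0003]
```

View pics/w21.png

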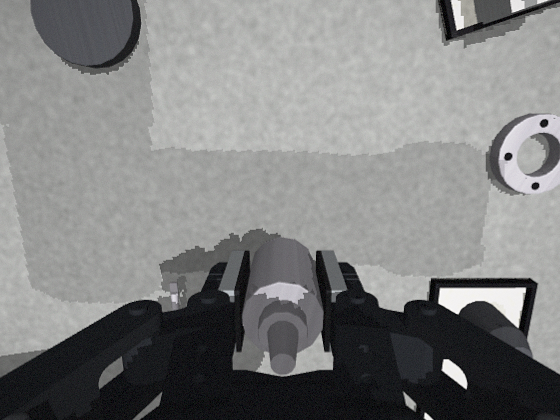

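```bash
python3 -m pendant '[[[0.017,-0.023,0],[0,0,0]],[[0.039,-0.055,0],[0,0,0]],[[0.061,-0.085,0],[0,0.001,0]],[[0.083,-0.115,0],[0,0.002,0]],[[0.104,-0.145,0],[0,0.003,0]],[[0.125,-0.175,0],[0,0.003,0]],[[0.1397,-0.195,-0.01],[0,0.003,0]],[[0.1397,-0.195,-0.04],[0,0.003,0]],[[0.1397,-0.195,-0.07],[0,0.003,0]],[[0.1397,-0.195,-0.095],[0,0.003,0]],[[0.1397,-0.195,-0.112],[0,0.003,0]],[[0.1397,-0.195,-0.112],[0,0.003,0]],[[0.1397,-0.195,-0.112],[0,0.003,0]]]'
python3 - <<'E'
from h import *
a=snap('scene','s22')[:,:,::-1]; b=snap('side','d22')[:,:,::-1]
o=np.hstack([cv2.resize(a[190:310,90:210],(400,400),interpolation=2),cv2.resize(b[110:230,250:370],(400,400),interpolation=2)])
cv2.imwrite('pics/c22.png',o)
delta([.5822,-.2016,.187],toolR(-.165))
E
```

```text
time_s: 30.58
position: [0.5799, -0.2008, 0.1995]
tool_rot: [-0.002, 0.997, -0.083, -0.005]
force: [0.3, -0.4, -1.3]
width: 0.0267
shift [0.0008, -0.0001, -0.0152] turn [-0.0014, -0.0049, 0.0004]
```

View pics/c22.png

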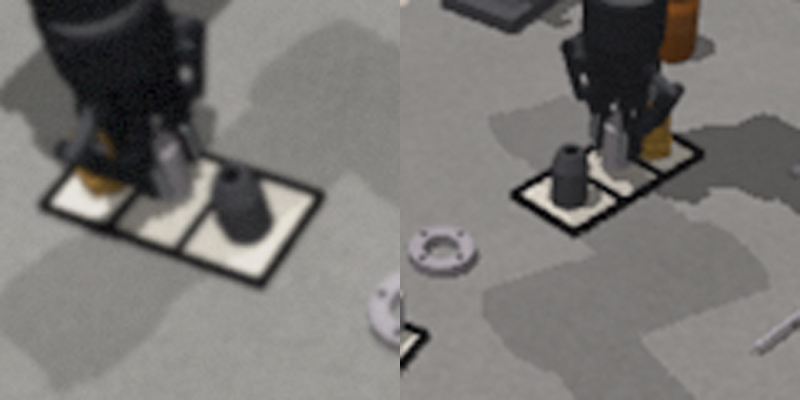

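```bash
python3 -m pendant '[[[0.001,0,-0.005],[0,-0.003,0]],[[0.001,0,-0.009],[0,-0.005,0]],[[0.001,0,-0.010],[0,-0.005,0]],[[0.001,0,-0.010],[0,-0.005,0]]]'
for i in 1 2 3; do python3 -m pendant '[[[0,0,-0.001],[0,0,0]],[[0,0,-0.002],[0,0,0]],[[0,0,-0.002],[0,0,0]]]' | egrep 'posi|force'; done
```

```text
time_s: 31.02
position: [0.582, -0.2014, 0.1918]
tool_rot: [-0.001, 0.997, -0.083, -0.0]
force: [-0.2, 0.4, -1.2]
width: 0.0272
position: [0.582, -0.2015, 0.1897]
force: [-0.5, 0.6, -0.9]
position: [0.5822, -0.2015, 0.1879]
force: [-0.3, 0.7, 1.7]
position: [0.5821, -0.2015, 0.1878]
force: [-5.0, 2.7, 16.7]
```

```bash
python3 -m pendant '[[[0,0,0.001],[0,0,0]],[[0,0,0.0015],[0,0,0]],[[0,0,0.0015],[0,0,0]],[[0,0,0.0015],[0,0,0]]]' 0.1
python3 -m pendant '[[[0,0,0.02],[0,0,0]],[[0,0,0.05],[0,0,0]],[[0,0,0.09],[0,0,0]],[[0,0,0.13],[0,0,0]],[[-0.01,-0.02,0.165],[0,0,0]],[[-0.02,-0.04,0.2],[0,0,0]],[[-0.03,-0.07,0.22],[0,0,0]],[[-0.03,-0.1,0.22],[0,0,0]],[[-0.03,-0.1,0.22],[0,0,0]],[[-0.03,-0.1,0.22],[0,0,0]],[[-0.03,-0.1,0.22],[0,0,0]]]'
python3 - <<'E'
from h import *
snap('wrist','w23')
a=snap('scene','s23')[:,:,::-1]; b=snap('side','d23')[:,:,::-1]
o=np.hstack([cv2.resize(a[190:310,90:210],(400,400),interpolation=2),cv2.resize(b[110:230,250:370],(400,400),interpolation=2)])
cv2.imwrite('pics/c23.png',o)
E
```

```text
time_s: 32.1
position: [0.5821, -0.2015, 0.187]
tool_rot: [-0.001, 0.997, -0.083, -0.0]
force: [0.8, -0.3, 0.1]
width: 0.0472
time_s: 33.02
position: [0.5518, -0.3012, 0.4062]
tool_rot: [-0.001, 0.997, -0.083, -0.001]
force: [0.8, -0.3, -1.1]
width: 0.0468
```

View pics/c23.png

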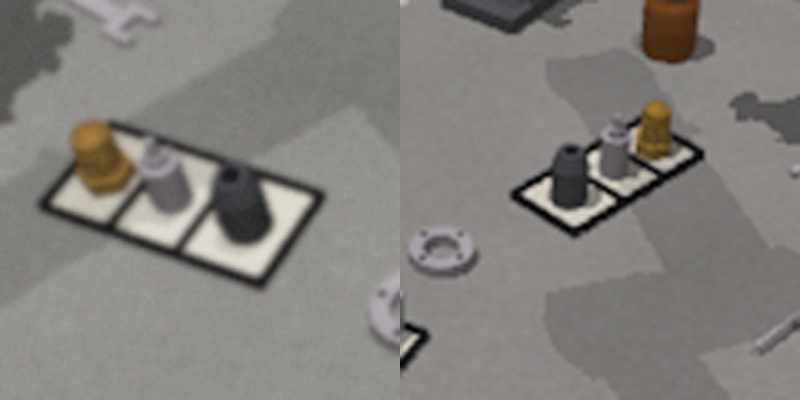

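View pics/w23.png

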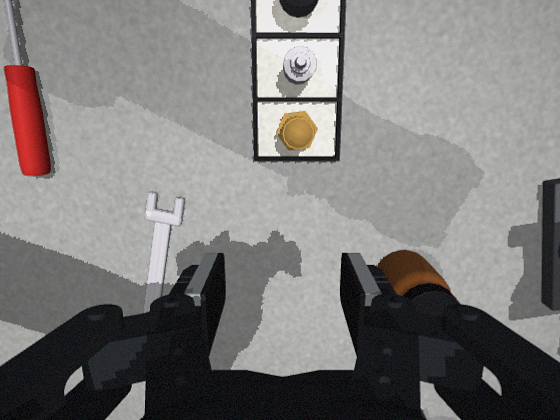

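View pics/s23.png

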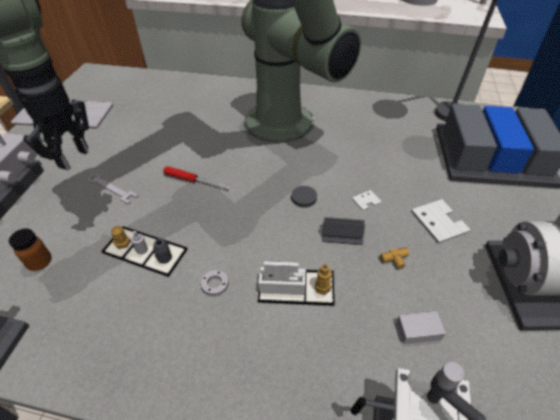

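The three-bay kit is complete. As a last check, I'll look along the plate from above for any lean.

```bash
python3 -m pendant '[[[0.004,0.03,0.003],[0,0,0.03]],[[0.01,0.07,0.01],[0,0,0.06]],[[0.015,0.11,0.02],[0,0,0.09]],[[0.02,0.15,0.02],[0,0,0.12]],[[0.025,0.19,0.02],[0,0,0.16]],[[0.03,0.23,0.02],[0,0,0.19]],[[0.035,0.27,0.02],[0,0,0.22]],[[0.04,0.31,0.02],[0,0,0.25]],[[0.047,0.35,0.02],[0,0,0.29]],[[0.06,0.36,0.02],[0,0,0.315]],[[0.06,0.36,0.02],[0,0,0.315]],[[0.06,0.36,0.02],[0,0,0.315]],[[0.06,0.36,0.02],[0,0,0.315]]]'
python3 - <<'E'
from h import *
c=env.get_calibration('wrist');np.savez('w24.npz',**c)
w=snap('wrist','w24')[:,:,::-1]
cv2.imwrite('pics/w24c.png',cv2.resize(w[0:220,180:400],None,fx=2.7,fy=2.7,interpolation=2))
E
```

```text
time_s: 34.25
position: [0.6116, 0.0585, 0.4267]
tool_rot: [-0.001, 0.997, 0.075, -0.001]
force: [0.1, -0.5, -0.3]
width: 0.0471
```

View pics/w24c.png

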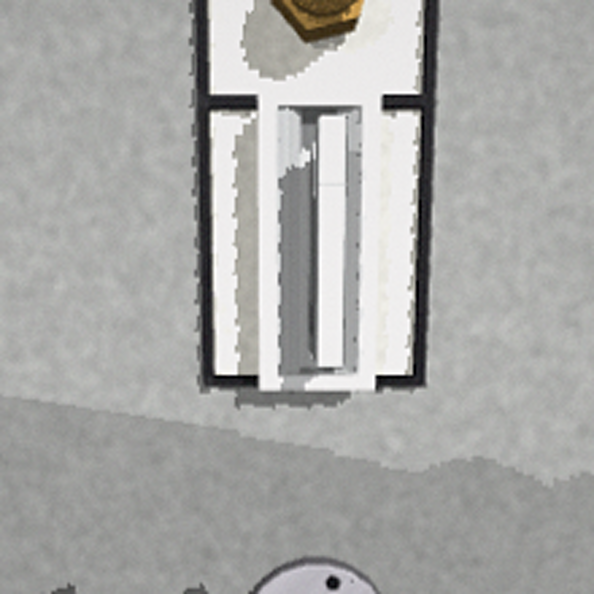

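Run:
```python
from h import *
c=dict(np.load('w24.npz'));P=lambda x,y:(180+x/2.7-.3,y/2.7-.3)
bl=[onz(c,*P(*p),.043) for p in [(259,96),(382,96),(374,390),(260,390)]]
bc=sum(bl)/4;d=bl[0]+bl[1]-bl[2]-bl[3];y=np.arctan2(-d[0],d[1]);print('block',bc.round(4),y)
f=lambda p:Ro.from_euler('z',-.15).apply(p-np.array([bc[0],bc[1],0])).round(4)
for z in (.0885,.0905):
  t=[onz(c,*P(*p),z) for p in [(319,115),(347,115),(343,368),(318,366)]]
  print(z,[f(a).tolist() for a in t],f(sum(t)/4), np.linalg.norm((t[0]+t[1]-t[2]-t[3])/2))
```

```text
block [0.6135 0.1397 0.043 ] 0.14719354017255526
0.0885 [[-0.0019, 0.0343, 0.0885], [0.006, 0.0343, 0.0885], [0.006, -0.0361, 0.0885], [-0.0015, -0.0355, 0.0885]] [ 0.0021 -0.0008  0.0885] 0.07018567925731756
0.0905 [[-0.002, 0.034, 0.0905], [0.0059, 0.034, 0.0905], [0.0059, -0.036, 0.0905], [-0.0016, -0.0354, 0.0905]] [ 0.002  -0.0008  0.0905] 0.06973041546824053
```

The plate's top sits 2 mm towards +x, within the slot's ±2 mm play. Its edges are parallel to the slot and its size matches the seated height. Nothing else was disturbed, so I'm handing in.

```bash
python3 -c "
from station import env
print(env.sign_off())"
```

```text
the job is handed in; nothing more can be done
None
```

Both kits are made up and the job is handed in at about 34 s.

**What I did, in this order:**
1. Drew the middle-sized jaw plate out of the rack, straightened it and lowered it into the slot until it met the floor. Contact came at a tool height of 0.2287 m, against 0.230 m expected.
2. Stood the tall coupling in the bay beside it.
3. Put the cap nut in the wide bay, the plug in the end narrow bay and the nozzle in the middle one.

Each part was lowered until the force rose to 14–21 N and then released.

**Last checks:**
- **Parts:** the scene, side and wrist pictures showed every part upright in its own bay.
- **Plate:** the picture from above put it 0.8 mm from the block's centre along the slot and parallel to it. Its top edge measured 69.7 mm at the seated height, against the true 70 mm.
- **Bystanders:** the flange and the T-fitting looked unmoved.

**Less than perfect:** the plate's top sits about 2 mm off the slot's centre line towards +x, which is the edge of the slot's play. I took this as the plate resting against that wall. I did not measure its lean separately, so a tilt of up to about 0.05 rad is possible. The first fixed-camera positions were also 2–4 mm off, and I corrected them with the wrist camera before each grasp or placing.

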